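# Fan out the bearing-steel coupons for scanning

### The arm

A 6-joint arm with a two-finger parallel gripper is mounted at the origin on the work surface. World frame = base frame: x ahead of the robot, y to its left, z up, the work surface at z = 0. Lengths are in m, angles in degrees, forces in N, time in s.
With the tool pointing down it reaches from about 0.35 to 0.875 m from the base axis. Payload 4.2 kg.
Tool frame: the origin (TCP) lies on the centre line of the jaws, within the pads' length; the fingertips stand 19 mm ahead of it and the grasp point (between the pads) is the TCP; z points along the fingers, y is the line along which they close (so a half turn about z gives the same grasp; the last joint's range is limited). The gripper opens to 87 mm and grips with 3 to 60 N. Pads are 19 mm wide; open, the fingers measure 117 mm over their backs; the gripper's body (75 mm by 190 mm) begins 51 mm behind the grasp point.
Start: joints at [84.66, 22.042, 0.453, 0, -68.411, -14.817], TCP at [0.215, 0.587, 0.242] pointing down, gripper open.
Joint ranges: [-179.83, 179.83], [-69.29, 118.12], [-61.27, 80.66], [-181.25, 117.63], [-171.15, -9.14], [-177.46, 177.46]. Speed limits (degrees/s): [159.86, 159.86, 180, 180, 180, 180].

### API

Orientations are given as a 3x3 rotation matrix whose columns are the frame's x, y, z axes.
In Python, from station import sense, capture, finish_job, search_frame, masks_of gives the robot as it stands.
- The arm moves only by the tool drive_tool, never from a script. Its argument "rows" is a list of rows, each a list of 7 numbers: the opening in per cent of the stroke, from 0 (shut) to 100 (fully open), then the shift along the world's x, y, z in mm, then the turn, a rotation vector about the world's x, y, z in rad. In form: [[fingers, dx, dy, dz, wx, wy, wz], ...]. A call has 1 to 5 rows; each row shifts and turns the commanded pose from where the row before left it; what a row does not reach is not made up. A row lasts 1/12 s, in which the tool goes at most 41.7 mm and 7.16 degrees, less where a joint would pass 70% of its speed; a pose out of reach is approached as far as the arm can. A call is refused whole if a number of a shift passes 41.7 or a number of a turn 0.125, either way. A call with a gripper value outside its range is refused whole. The fingers move at their own pace and stop on an object; the grip force is fixed at half the most. Time passes only in rows, so rows that do not move let the fingers close. It gives the time, the measured TCP pose, the force, the opening and the grip force at its end, in the units of the state.
- sense(): the state, without advancing time (a new reading comes with each control period).
- capture(name): name is "side" or "top"; returns a dict with "frame" (480x640x3 uint8, red, green, blue), "z_map" (480x640 float32, m along the optical axis (not along the pixel's ray), 0 where there is no reading), "fx", "fy", "cx", "cy" (pixels), "R" (3x3) and "t" (3): a world point X has camera coordinates R X + t. Camera axes: x right, y down, z forward; pixel columns grow to the right and rows downward; lengths in m; the calibration is good to about 2 mm. A picture is of the moment at which its call begins.
- finish_job(): hands the job in; it is judged then, once.
Trained networks look in a picture, given as the dict that the camera call returned (one of the last four; its "shot" number tells which), for a name from the list of things; names that differ only in an ending like _2 or _b are one class to them, and where a whole thing is asked for, a point or a joint stands for the part that bears it (a point fixed in the world has none). Each returns a list of dicts, best first, with "p" (0 to 1); they miss things now and then, are a little off and sometimes report something else, mostly with a low value. They report only what shows in the picture. A call takes as long as a camera call. They do not tell look-alikes from the thing itself.
- search_frame(label, picture): "xy" ([column, row] in pixels, amid what is visible of it).
- masks_of(label, picture): "region" (480x640 bool, what is visible of it) and "xy" ([column, row] in pixels, amid what is visible of it).
The state is a dict: "time_s": time; "joints": joint angles; "joint_velocities": joint speeds; "effort": joint torques, N m; "tcp_pos": TCP position; "ee_rot": TCP orientation; "wrist_force": force on the tool from outside, world axes, zero at the start; "moment": the same for the moment, N m; "gripper_width": opening from 0.0 (shut) to 1.0 (fully open); "gripper_force": force on a finger pad.
Only numpy, scipy, OpenCV 4.12 (cv2) and the standard library are available. Lean on these libraries where they do the work, as an engineer would, in place of code of your own. Each camera call takes 0.05 s, during which the arm holds its last target. There are 200 camera calls.

### The job

Draw back the jaw of the blue gauge vise, lift out the measured coupon, and shingle it with all the loose coupons on the bench, in any order, in one straight row down the middle of the tray: the first flat with its drilled end up against the stop, each next one with its drilled end lying about 25 mm over the plain end of the one before and its plain end down on the tray floor, so that every drilled end faces the stop and can be seen. Slide the empty vise jaw fully home again, and leave the bearing and the brass setting master where they are.

Things in the scene. Friction and masses are not known exactly. Their poses are not given: they have to be found in the camera images.
- c1_mid (a point): a flat plain-steel test coupon, 80 x 40 x 10 mm, 0.25 kg, with a 13 mm dark drilled dimple near one end (in both faces, its middle 28 mm from the coupon's centre); the point is its centre, half-way through its thickness; x axis along its 80 mm length towards the drilled end, y across its 40 mm width, z through its thickness. Lies flat on the bench at the start, if present: three to five of the five are there
- c2_mid (a point): a flat plain-steel test coupon, 80 x 40 x 10 mm, 0.25 kg, with a 13 mm dark drilled dimple near one end (in both faces, its middle 28 mm from the coupon's centre); the point is its centre, half-way through its thickness; x axis along its 80 mm length towards the drilled end, y across its 40 mm width, z through its thickness. Lies flat on the bench at the start, if present: three to five of the five are there
- c3_mid (a point): a flat plain-steel test coupon, 80 x 40 x 10 mm, 0.25 kg, with a 13 mm dark drilled dimple near one end (in both faces, its middle 28 mm from the coupon's centre); the point is its centre, half-way through its thickness; x axis along its 80 mm length towards the drilled end, y across its 40 mm width, z through its thickness. Lies flat on the bench at the start, if present: three to five of the five are there
- c4_mid (a point): a flat plain-steel test coupon, 80 x 40 x 10 mm, 0.25 kg, with a 13 mm dark drilled dimple near one end (in both faces, its middle 28 mm from the coupon's centre); the point is its centre, half-way through its thickness; x axis along its 80 mm length towards the drilled end, y across its 40 mm width, z through its thickness. Lies flat on the bench at the start, if present: three to five of the five are there
- c5_mid (a point): a flat plain-steel test coupon, 80 x 40 x 10 mm, 0.25 kg, with a 13 mm dark drilled dimple near one end (in both faces, its middle 28 mm from the coupon's centre); the point is its centre, half-way through its thickness; x axis along its 80 mm length towards the drilled end, y across its 40 mm width, z through its thickness. Lies flat on the bench at the start, if present: three to five of the five are there
- cv_mid (a point): a flat plain-steel test coupon, 80 x 40 x 10 mm, 0.25 kg, with a 13 mm dark drilled dimple near one end (in both faces, its middle 28 mm from the coupon's centre); the point is its centre, half-way through its thickness; x axis along its 80 mm length towards the drilled end, y across its 40 mm width, z through its thickness. At the start it lies level in the gauge vise on the rest, its drilled end at the fixed jaw
- tray_stop (a point): fixed aluminium tray, flat floor 124 x 411 mm, 4 mm above the bench, with lips 3 mm above the floor (3 mm thick) and a stop wall 12 mm thick, 18 mm above the floor, across the whole 130 mm of one short end. The point is on the face of the stop, mid-width, at floor height (4 mm above the bench); y axis along the tray towards the stop (the tray floor runs from the point 411 mm along -y), x axis across the tray, z up
- vise_rest (a point): fixed blue gauge vise: the point is where the centre of the clamped coupon lies, 50 mm above the bench. The coupon rests on a block 26 mm wide and 60 mm long, 45 mm high, narrower than the coupon, so fingers can go down 20 mm below the underside past both long sides. x axis along the vise towards the fixed jaw (a plain block, face 41 mm from the point, top 65 mm above the bench), y across, z up
- jaw_grip (a point): upright black grip on top of the sliding jaw, 16 mm thick along the vise's x, 44 mm across, rising from 66 to 106 mm above the bench; the point is at its middle, 90 mm above the bench; axes as the vise. Pinch it from above and slide it along the vise. The jaw has a lip that reaches 10 mm over the end of the clamped coupon
- jaw (a joint): position of the sliding jaw in m: 0 fully home, about 0.012 on the clamped coupon, up to 0.055 drawn fully back (towards the vise's -x); slides with about 4 N of friction and stays where it is left
- bearing_mid (a point): small ball bearing lying flat among the coupons, 62 mm diameter, 16 mm high; the point is its centre; not to be disturbed
- master_mid (a point): brass setting master among the coupons: disc 54 mm diameter with a 20 mm knob, 34 mm high; the point is on its axis half-way up; not to be disturbed
Not all that is in view belongs to the job. What is shaped like the part that bears cv_mid but green or red is not meant.

How it is judged (in metres and radians):
On the way, in this order (a step that is already met when the one before it is completed fails the run):
1. the vise jaw is drawn back (past 28 mm) with the coupon still on its rest (value of joint jaw above 0.028 m and distance between cv_mid and vise_rest below 0.02 m), for 0.2 s.
2. the measured coupon is lifted out of the vise (distance between cv_mid and vise_rest above 0.05 m), for 0.1 s.
At the end, for the whole second after the job is handed in: all coupons in one row, drilled ends towards the stop, centres within 15 mm of the middle line: one flat within 12 mm of the stop, each other leaning on the one before, drilled end raised, tilted 8.4 to 13.5 degrees (overlap about 14 to 36 mm), centres over 43 mm apart; jaw within 4 mm of home (value of joint jaw below 0.004 m and ((y of c1_mid in the frame of tray_stop between -0.052 and -0.036 m and x of tray_stop in the frame of c1_mid between 0.036 and 0.052 m and angle between c1_mid's own x axis and vertical between 1.5 and 1.64 rad) or (y of c1_mid in the frame of tray_stop between -0.4 and -0.08 m and x of tray_stop in the frame of c1_mid above 0.07 m and angle between c1_mid's own x axis and vertical between 1.335 and 1.425 rad)) and angle between the x axis of each of c1_mid, c2_mid, c3_mid, c4_mid, c5_mid, cv_mid and the y axis of tray_stop, either way round below 0.3 rad and x of c1_mid in the frame of tray_stop between -0.015 and 0.015 m and height (world z) of each of c1_mid, c2_mid, c3_mid, c4_mid, c5_mid, cv_mid below 0.024 m and ((y of c2_mid in the frame of tray_stop between -0.052 and -0.036 m and x of tray_stop in the frame of c2_mid between 0.036 and 0.052 m and angle between c2_mid's own x axis and vertical between 1.5 and 1.64 rad) or (y of c2_mid in the frame of tray_stop between -0.4 and -0.08 m and x of tray_stop in the frame of c2_mid above 0.07 m and angle between c2_mid's own x axis and vertical between 1.335 and 1.425 rad)) and x of c2_mid in the frame of tray_stop between -0.015 and 0.015 m and ((y of c3_mid in the frame of tray_stop between -0.052 and -0.036 m and x of tray_stop in the frame of c3_mid between 0.036 and 0.052 m and angle between c3_mid's own x axis and vertical between 1.5 and 1.64 rad) or (y of c3_mid in the frame of tray_stop between -0.4 and -0.08 m and x of tray_stop in the frame of c3_mid above 0.07 m and angle between c3_mid's own x axis and vertical between 1.335 and 1.425 rad)) and x of c3_mid in the frame of tray_stop between -0.015 and 0.015 m and ((y of c4_mid in the frame of tray_stop between -0.052 and -0.036 m and x of tray_stop in the frame of c4_mid between 0.036 and 0.052 m and angle between c4_mid's own x axis and vertical between 1.5 and 1.64 rad) or (y of c4_mid in the frame of tray_stop between -0.4 and -0.08 m and x of tray_stop in the frame of c4_mid above 0.07 m and angle between c4_mid's own x axis and vertical between 1.335 and 1.425 rad)) and x of c4_mid in the frame of tray_stop between -0.015 and 0.015 m and ((y of c5_mid in the frame of tray_stop between -0.052 and -0.036 m and x of tray_stop in the frame of c5_mid between 0.036 and 0.052 m and angle between c5_mid's own x axis and vertical between 1.5 and 1.64 rad) or (y of c5_mid in the frame of tray_stop between -0.4 and -0.08 m and x of tray_stop in the frame of c5_mid above 0.07 m and angle between c5_mid's own x axis and vertical between 1.335 and 1.425 rad)) and x of c5_mid in the frame of tray_stop between -0.015 and 0.015 m and ((y of cv_mid in the frame of tray_stop between -0.052 and -0.036 m and x of tray_stop in the frame of cv_mid between 0.036 and 0.052 m and angle between cv_mid's own x axis and vertical between 1.5 and 1.64 rad) or (y of cv_mid in the frame of tray_stop between -0.4 and -0.08 m and x of tray_stop in the frame of cv_mid above 0.07 m and angle between cv_mid's own x axis and vertical between 1.335 and 1.425 rad)) and x of cv_mid in the frame of tray_stop between -0.015 and 0.015 m and distance between c1_mid and c2_mid above 0.043 m and distance between each of c1_mid, c2_mid and c3_mid above 0.043 m and distance between each of c1_mid, c2_mid, c3_mid and c4_mid above 0.043 m and distance between each of c1_mid, c2_mid, c3_mid, c4_mid and c5_mid above 0.043 m and distance between each of c1_mid, c2_mid, c3_mid, c4_mid, c5_mid and cv_mid above 0.043 m); the robot touches nothing.
It fails at once if the bearing or the setting master is shoved away (over 60 mm) or tipped over (distance of any of bearing_mid, master_mid from where it was at the start of the episode above 0.06 m or angle between any of bearing_mid, master_mid's own z axis and vertical above 0.7 rad).
Of c1, c2, c3, c4, c5 only 3 to 5 are there at a start; the rules pass over those that are not, and their reading is None.
At some moment in a run one of c1, c2, c3, c4, c5 may be knocked a few centimetres aside while the robot is not near it.
Once in a run the grip may slacken for a moment while it holds something.
It also fails if it takes over 210 s, if anything falls off the work surface, if the arm or the gripper's body presses on something with over 40 N, if the wrist force passes 120 N, or if a joint passes its speed limit or range.

## Working session

There is one attempt and no reset: what is moved stays moved. The work goes in short steps, Python scripts to look and compute and a tool call to move; the robot and the scene stay as the last step left them, time stands still between calls to the robot, and variables do not carry over. Pictures are saved under pics/ and viewed, at most 14 in all, crops included, and the job is handed in when it is done.

Besides the shell and the picture viewer there is one more tool, called after "Emit:" as name(argument=value, ...) on one line, values as JSON. drive_tool: Moves the arm, as the interface text tells. Its arguments: {"type":"object","properties":{"rows":{"type":"array"}},"required":["rows"]}

```bash
ls; mkdir -p pics
cat > h.py <<'E'
import numpy as np, cv2
from station import *
def save(n,c,crop=None,s=1):
    f=c["frame"][:,:,::-1]
    if crop: f=f[crop[1]:crop[3],crop[0]:crop[2]]
    cv2.imwrite("pics/"+n,cv2.resize(f,None,fx=s,fy=s))
def w(c,u,v,z=None):
    # world point of pixel; z depth
    if z is None: z=c["z_map"][int(v),int(u)]
    p=np.array([(u-c["cx"])/c["fx"]*z,(v-c["cy"])/c["fy"]*z,z])
    return np.array(c["R"]).T@(p-np.array(c["t"]))
def cloud(c):
    v,u=np.mgrid[:480,:640]; z=c["z_map"]
    p=np.stack([(u-c["cx"])/c["fx"]*z,(v-c["cy"])/c["fy"]*z,z],-1)
    return (p-np.array(c["t"]))@np.array(c["R"])
E
python3 - <<'E'
from h import *
print(sense())
for n in("top","side"):
    c=capture(n); save(n+"0.png",c)
    print(n,c["fx"],np.array(c["R"]).round(3).tolist(),c["t"])
    for l in("c1_mid","cv_mid","jaw_grip","vise_rest","tray_stop","bearing_mid","master_mid"):
        for d in search_frame(l,c):
            u,v=d["xy"]; print(l,round(d["p"],2),np.round([u,v]),w(c,u,v).round(4))
E
```

```text
pics
{'time_s': 0.0, 'joints': array([ 8.46578933e+01,  2.20902692e+01,  3.78433461e-01, -2.86207532e-02,
       -6.84117715e+01, -1.48163023e+01]), 'joint_velocities': array([-0.00817931, -0.070633  , -0.06164057, -0.02622182, -0.07753325,
       -0.0273075 ]), 'effort': array([-7.75212866e-04, -3.90666282e+01,  1.87402028e+01,  4.21972767e+00,
        1.09022402e-02, -1.94637232e-04]), 'tcp_pos': array([0.2151757 , 0.5861791 , 0.24045651]), 'ee_rot': array([[ 9.38679935e-01, -3.44789123e-01, -6.63318649e-04],
       [-3.44789746e-01, -9.38677581e-01, -2.10469431e-03],
       [ 1.03033362e-04,  2.20433979e-03, -9.99997565e-01]]), 'wrist_force': array([ 0.29368315,  0.51148431, -0.07162462]), 'moment': array([-0.01647853,  0.02765848,  0.04412983]), 'gripper_force': 0.0, 'gripper_width': 0.9972416127326715}
top 588.6547668556243 [[-0.029, -1.0, 0.002], [-0.998, 0.029, -0.058], [0.058, -0.003, -0.998]] [0.06820532 0.56498825 1.6756268 ]
c1_mid 0.65 [452. 229.] [ 0.5794 -0.3759  0.0094]
cv_mid 0.87 [195. 243.] [0.5602 0.36   0.052 ]
cv_mid 0.87 [153. 200.] [0.6903 0.4883 0.0082]
cv_mid
[... 380 characters left out ...]
34 -0.2575  0.0225]
master_mid 0.44 [292. 289.] [0.4213 0.0908 0.0051]
side 522.701825007947 [[0.87, -0.492, -0.012], [-0.247, -0.416, -0.875], [0.426, 0.765, -0.484]] [-0.45391159  0.25846019  1.108928  ]
c1_mid 0.82 [439. 369.] [ 0.5773 -0.3813  0.0067]
cv_mid 0.71 [277. 211.] [0.5644 0.3553 0.0543]
cv_mid 0.65 [237. 213.] [0.4863 0.5011 0.0071]
cv_mid 0.6 [262. 252.] [0.4553 0.228  0.0078]
cv_mid 0.55 [301. 201.] [0.7078 0.4736 0.0073]
jaw_grip 0.84 [255. 216.] [0.4891 0.3486 0.0602]
vise_rest 0.57 [261. 222.] [0.5    0.3314 0.0469]
tray_stop 0.57 [367. 295.] [ 0.6025 -0.0852 -0.0008]
bearing_mid 0.64 [272. 279.] [0.4236 0.0882 0.0072]
master_mid 0.58 [349. 360.] [ 0.4273 -0.2783  0.0168]
```

View pics/top0.png

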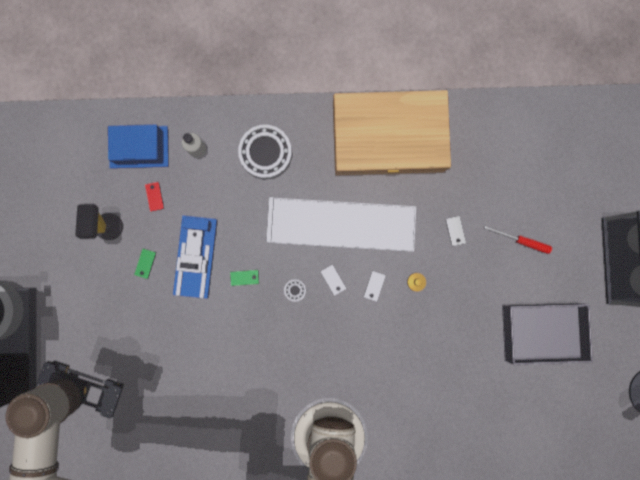

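View pics/side0.png

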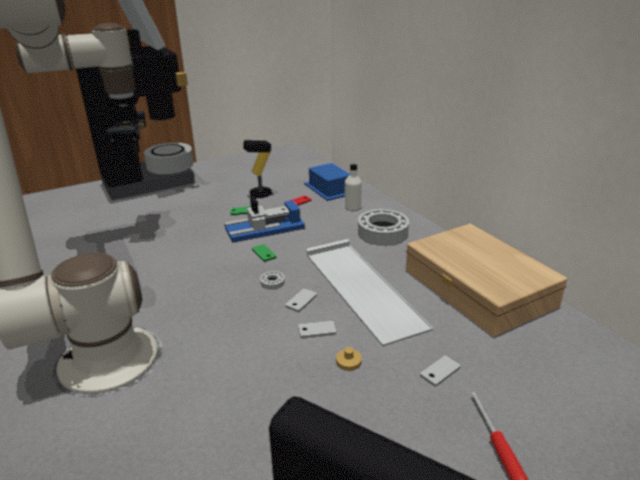

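The top view shows three loose coupons at about (333,280), (375,286) and (456,231). The vise is at (195,255) with its fixed jaw at the top, and the tray stop is at the left end (270,222). Green and red look-alikes are left alone. Next I measure precisely.

```bash
cat >> h.py <<'E'
def plane(c,u,v,h):
    R=np.array(c["R"]);o=-R.T@np.array(c["t"])
    d=R.T@np.array([(u-c["cx"])/c["fx"],(v-c["cy"])/c["fy"],1.])
    return o+d*(h-o[2])/d[2]
def blob(c,box,h,thr=150,up=4):
    "light blob within pixel box: minAreaRect in world on plane h, dark spot inside"
    x0,y0,x1,y1=box
    g=cv2.resize(c["frame"][y0:y1,x0:x1].max(2),None,fx=up,fy=up,interpolation=cv2.INTER_CUBIC)
    m=(g>thr).astype(np.uint8)
    k=max(cv2.findContours(m,cv2.RETR_EXTERNAL,cv2.CHAIN_APPROX_NONE)[0],key=cv2.contourArea)[:,0]
    W=np.array([plane(c,x0+(a+.5)/up-.5,y0+(b+.5)/up-.5,h)[:2] for a,b in k])
    r=cv2.minAreaRect((W*1000).astype(np.float32)); 
    q=cv2.boxPoints(r); a,b=q[1]-q[0],q[2]-q[1]; L=a if np.hypot(*a)>np.hypot(*b) else b
    L=L/np.hypot(*L); 
    fm=np.zeros_like(m); cv2.drawContours(fm,[k.reshape(-1,1,2)],-1,1,-1); fm=cv2.erode(fm,np.ones((7,7)))
    ys,xs=np.where((fm>0)&(g<thr-25))
    d=None
    if len(xs):
        d=plane(c,x0+(xs.mean()+.5)/up-.5,y0+(ys.mean()+.5)/up-.5,h)[:2]*1000
        if (d-r[0])@L<0: L=-L
    return dict(c=np.round(r[0],1),size=np.round(sorted(r[1]),1),yaw=round(float(np.degrees(np.arctan2(L[1],L[0]))),1),dimple=d if d is None else d.round(1))
E
python3 - <<'E'
from h import *
c=capture("top")
f=c["frame"]
print(f[275,330],f[270,345],f[225,340],f[255,340])
for b in((318,260,350,300),(358,266,392,306),(440,212,472,250)): print(blob(c,b,.010))
P=cloud(c)
print("tray",blob(c,(258,190,424,260),.006))
cols=np.array([plane(c,u,225,.004)[:2] for u in range(262,285)]); print([ (u,int(f[225,u].max()),round(float(P[225,u,2]),3)) for u in range(262,285)])
print([ (v,int(f[v,340].max())) for v in list(range(192,206))+list(range(240,256))])
i=f[200:310,165:225]; cv2.imwrite("pics/vise.png",cv2.resize(i[:,:,::-1],None,fx=5,fy=5,interpolation=cv2.INTER_CUBIC))
i=f[180:310,255:475]; cv2.imwrite("pics/tray.png",cv2.resize(i[:,:,::-1],None,fx=3.6,fy=3.6,interpolation=cv2.INTER_CUBIC))
m=masks_of("jaw_grip",c)
for d in m[:1]:
    r=d["region"]; z=P[r]; print("grip",z.mean(0),z.min(0),z.max(0))
E
```

```text
[200 199 207] [139 135 143] [203 202 207] [138 135 140]
{'c': array([444.6, -26.6]), 'size': array([44.8, 84.8]), 'yaw': -151.7, 'dimple': array([419.9, -39.7])}
{'c': array([ 423.8, -144.7]), 'size': array([45.1, 85.4]), 'yaw': 159.5, 'dimple': array([ 396.9, -134.7])}
{'c': array([ 575.7, -385.4]), 'size': array([43.3, 84.8]), 'yaw': -169.0, 'dimple': array([ 548.3, -390.3])}
tray {'c': array([604.5, -55.2]), 'size': array([138.8, 434.2]), 'yaw': 84.8, 'dimple': None}
[(262, 140, 0.0), (263, 142, 0.001), (264, 140, 0.0), (265, 141, 0.005), (266, 142, -0.001), (267, 164, -0.0), (268, 197, 0.019), (269, 206, 0.033), (270, 199, 0.019), (271, 186, 0.019), (272, 191, 0.009), (273, 204, 0.003), (274, 208, 0.007), (275, 206, 0.005), (276, 206, 0.002), (277, 206, 0.006), (278, 207, -0.006), (279, 207, 0.002), (280, 207, 0.01), (281, 208, 0.002), (282, 207, -0.003), (283, 209, 0.006), (284, 206, 0.009)]
[(192, 143), (193, 142), (194, 142), (195, 142), (196, 143), (197, 141), (198, 141), (199, 145), (200, 146), (201, 160), (202, 182), (203, 199), (204, 206), (205, 208), (240, 207), (241, 207), (242, 209), (243, 208), (244, 207), (245, 204), (246, 184), (247, 158), (248, 145), (249, 144), (250, 143), (251, 143), (252, 143), (253, 142), (254, 141), (255, 140)]
grip [ 0.44574149 -0.025947    0.0141395 ] [ 0.40312968 -0.05819056 -0.00123986] [0.48675561 0.05744898 1.70563207]
```

View pics/vise.png

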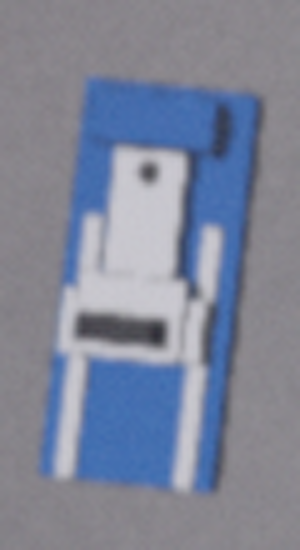

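View pics/tray.png

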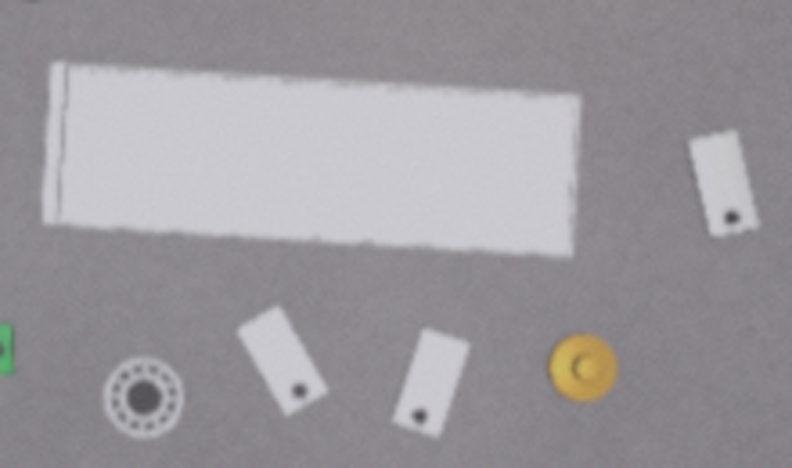

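```bash
cat > m.py <<'E'
from h import *
c=capture("top"); f=c["frame"].max(2).astype(float)
def edge(line,t,rev=False):
    idx=range(len(line)-1)
    for i in (reversed(idx) if rev else idx):
        a,b=line[i],line[i+1]
        if (a<t<=b) or (rev and b<t<=a): return i+(t-a)/(b-a)
far=[];near=[];end=[]
for u in range(285,405,4):
    far.append(plane(c,u,190+edge(f[190:225,u],174),.007)[:2]); near.append(plane(c,u,225+edge(f[225:262,u],174,True),.007)[:2])
for v in range(212,244,3): end.append(plane(c,380+edge(f[v,380:430],174,True),v,.007)[:2])
for n,p in(("far",far),("near",near),("end",end)):
    p=np.array(p)*1000; m=p.mean(0); s=np.linalg.svd(p-m); print(n,m.round(1),s[2][0].round(4),np.degrees(np.arctan2(*s[2][0][::-1])).round(2))
fu,nu=np.array(far),np.array(near)
# stop face line pixels (at floor .004 .. top .022), by eye
for q in((273.6,198.1),(271.1,241.7)): print("stopline",(plane(c,*q,.022)*1000).round(1))
print("width",np.linalg.norm((fu.mean(0)-nu.mean(0)))*1000)
X=lambda a,b,h:(plane(c,165+a/5-.4,200+b/5-.4,h)*1000).round(1)
print("grip top",X(121,331,.106),"grip ends",X(78,328,.106),X(165,334,.106))
print("dimple",X(149,172,.055),"corners",X(112,148,.055),X(188,151,.055),X(102,275,.055),X(176,279,.055))
print("base",X(85,80,.0),X(262,97,.0),X(40,475,.0),X(215,492,.0))
E
python3 m.py
```

```text
far [669.1 -62.9] [-0.089 -0.996] -95.11
near [539.  -58.7] [-0.0893 -0.996 ] -95.12
end [ 589.7 -267.7] [-0.9958  0.0914] 174.75
stopline [683.5 137.3  22. ]
stopline [558.2 147.7  22. ]
width 130.10811860493587
grip top [494.6 368.1 106. ] grip ends [496.9 391.4 106. ] [492.3 344.3 106. ]
dimple [584.3 360.7  55. ] corners [598.4 381.3  55. ] [595.5 338.6  55. ] [527.2 388.1  55. ] [523.7 346.7  55. ]
base [642.8 407.1   0. ] [629.9 304.4   0. ] [414.7 436.8   0. ] [402.1 336.1   0. ]
```

Emit:
drive_tool(rows=[[100,25,-20,-6,0,0,-0.122],[100,25,-20,-6,0,0,-0.122],[100,25,-20,-6,0,0,-0.122],[100,25,-20,-6,0,0,-0.122],[100,25,-20,-6,0,0,-0.122]])

```text
time_s: 1.37
tcp_pos: [0.3412, 0.4858, 0.2115]
ee_rot: [[0.568, -0.823, 0.0], [-0.823, -0.568, 0.0], [-0.0, -0.0, -1.0]]
wrist_force: [0.4, 0.0, -0.2]
gripper_width: 1.004
gripper_force: 0.0
```

Emit:
drive_tool(rows=[[100,25,-20,-6,0,0,-0.122],[100,25,-20,-6,0,0,-0.122],[100,25,-20,-6,0,0,-0.122],[100,25,-20,-6,0,0,-0.122],[100,25,-20,-6,0,0,-0.122]])

```text
time_s: 1.78
tcp_pos: [0.4664, 0.3857, 0.1815]
ee_rot: [[-0.007, -1.0, 0.0], [-1.0, 0.007, 0.0], [-0.0, -0.0, -1.0]]
wrist_force: [0.2, 0.8, -0.3]
gripper_width: 0.999
gripper_force: 0.0
```

Emit:
drive_tool(rows=[[100,29,-17,-10,0,0,-0.122],[100,0,0,0,0,0,0],[100,0,0,0,0,0,0]])

```text
time_s: 2.03
tcp_pos: [0.4953, 0.3682, 0.1706]
ee_rot: [[-0.125, -0.992, -0.001], [-0.992, 0.125, -0.001], [0.001, 0.001, -1.0]]
wrist_force: [0.2, 0.3, 0.6]
gripper_width: 1.004
gripper_force: 0.0
```

Emit:
drive_tool(rows=[[100,0,0,-39,0,0,0],[100,0,0,-39,0,0,0],[30,0,0,0,0,0,0],[0,0,0,0,0,0,0],[0,0,0,0,0,0,0]])

```text
time_s: 2.45
tcp_pos: [0.495, 0.3714, 0.0958]
ee_rot: [[-0.12, -0.993, 0.003], [-0.993, 0.12, 0.002], [-0.002, -0.003, -1.0]]
wrist_force: [-0.1, -0.2, 1.0]
gripper_width: 0.852
gripper_force: 0.0
```

Emit:
drive_tool(rows=[[0,0,0,0,0,0,0],[0,0,0,0,0,0,0],[0,0,0,0,0,0,0],[0,0,0,0,0,0,0]])

```text
time_s: 2.78
tcp_pos: [0.4946, 0.3702, 0.0949]
ee_rot: [[-0.122, -0.992, 0.002], [-0.992, 0.122, 0.002], [-0.002, -0.001, -1.0]]
wrist_force: [0.7, 0.6, 0.2]
gripper_width: 0.553
gripper_force: 0.0
```

Emit:
drive_tool(rows=[[0,0,0,0,0,0,0],[0,0,0,0,0,0,0],[0,0,0,0,0,0,0],[0,0,0,0,0,0,0],[0,0,0,0,0,0,0]])

```text
time_s: 3.2
tcp_pos: [0.4951, 0.3696, 0.0935]
ee_rot: [[-0.123, -0.992, 0.001], [-0.992, 0.123, 0.0], [-0.0, -0.001, -1.0]]
wrist_force: [2.7, -0.6, -0.5]
gripper_width: 0.18
gripper_force: 30.0
```

Emit:
drive_tool(rows=[[0,0,0,0,0,0,0],[0,0,0,0,0,0,0],[0,-5,0.6,0,0,0,0],[0,-5,0.6,0,0,0,0],[0,0,0,0,0,0,0]])

```text
time_s: 3.62
tcp_pos: [0.4838, 0.3711, 0.0935]
ee_rot: [[-0.123, -0.992, -0.0], [-0.992, 0.123, 0.001], [-0.001, 0.0, -1.0]]
wrist_force: [1.6, 0.3, -1.7]
gripper_width: 0.187
gripper_force: 30.0
```

Gripped and sliding. I draw back another 22 mm, release and rise.

Emit:
drive_tool(rows=[[0,-6,0.7,0,0,0,0],[0,-6,0.7,0,0,0,0],[0,-6,0.7,0,0,0,0],[0,-6,0.7,0,0,0,0],[0,0,0,0,0,0,0]])

```text
time_s: 4.03
tcp_pos: [0.459, 0.3745, 0.0935]
ee_rot: [[-0.122, -0.993, -0.0], [-0.993, 0.122, 0.001], [-0.001, 0.001, -1.0]]
wrist_force: [0.1, 2.8, -2.6]
gripper_width: 0.178
gripper_force: 30.0
```

Emit:
drive_tool(rows=[[0,0,0,0,0,0,0],[0,0,0,0,0,0,0],[100,0,0,0,0,0,0],[100,0,0,0,0,0,0],[100,0,0,0,0,0,0]])

```text
time_s: 4.45
tcp_pos: [0.4601, 0.373, 0.0935]
ee_rot: [[-0.122, -0.993, -0.001], [-0.993, 0.122, -0.002], [0.002, 0.001, -1.0]]
wrist_force: [-0.3, -0.4, 0.0]
gripper_width: 0.331
gripper_force: 0.0
```

Emit:
drive_tool(rows=[[100,0,0,40,0,0,0],[100,0,0,25,0,0,0],[100,0,0,0,0,0,0]])

```text
time_s: 4.7
tcp_pos: [0.4629, 0.3756, 0.1646]
ee_rot: [[-0.121, -0.993, 0.008], [-0.993, 0.121, 0.007], [-0.008, -0.007, -1.0]]
wrist_force: [-0.3, 0.1, 1.8]
gripper_width: 0.551
gripper_force: 0.0
```

Run:
```python
from h import *
print(sense()["tcp_pos"],sense()["gripper_width"])
for n in("side","top"):
    c=capture(n); save("v1%s.png"%n,c,(205,150,345,255) if n=="side" else (150,190,250,310),4.5)
    for d in search_frame("cv_mid",c)[:5]:
        u,v=d["xy"]; print(round(d["p"],2),np.round([u,v]),w(c,u,v).round(4))
```

```text
[0.46289282 0.37556421 0.16460697] 0.5510535943639977
0.7 [274. 212.] [0.5563 0.3555 0.0532]
0.63 [348. 361.] [ 0.4259 -0.2779  0.0151]
0.54 [264. 253.] [0.4575 0.2198 0.009 ]
0.51 [303. 201.] [0.7128 0.4678 0.0088]
0.38 [231. 209.] [0.4792 0.5339 0.0078]
0.95 [153. 198.] [0.6958 0.4867 0.013 ]
0.65 [246. 276.] [0.4625 0.2244 0.0036]
0.57 [195. 240.] [0.5676 0.3573 0.0602]
0.49 [146. 256.] [0.5289 0.5108 0.0091]
```

View pics/v1side.png

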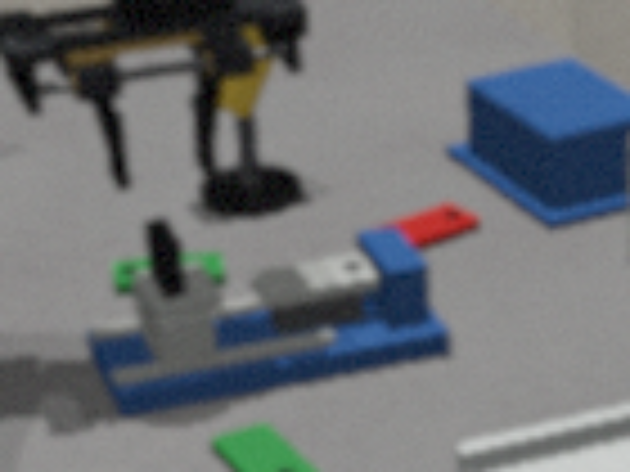

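Emit:
drive_tool(rows=[[100,8,-1,0,0,0,-0.121],[100,8,-1,0,0,0,-0.121],[100,8,-1,0,0,0,-0.121],[100,8,-1,0,0,0,-0.121],[100,8,-1,0,0,0,-0.121]])

```text
time_s: 5.32
tcp_pos: [0.5001, 0.3678, 0.1567]
ee_rot: [[-0.67, -0.742, -0.003], [-0.742, 0.67, -0.003], [0.004, -0.0, -1.0]]
wrist_force: [-0.4, -0.0, 0.2]
gripper_width: 0.993
gripper_force: 0.0
```

Emit:
drive_tool(rows=[[100,8,-1,0,0,0,-0.121],[100,8,-1,0,0,0,-0.121],[100,8,-1,0,0,0,-0.121],[100,8,-1,0,0,0,-0.121],[100,8,0,0,0,0,-0.121]])

```text
time_s: 5.73
tcp_pos: [0.54, 0.3637, 0.1566]
ee_rot: [[-0.973, -0.229, -0.003], [-0.229, 0.973, -0.003], [0.003, -0.002, -1.0]]
wrist_force: [0.3, -0.5, 0.5]
gripper_width: 0.995
gripper_force: 0.0
```

Emit:
drive_tool(rows=[[100,8,0,0,0,0,-0.121],[100,8,0,0,0,0,-0.121],[100,0,0,0,0,0,-0.121],[100,0,0,0,0,0,0],[100,0,0,0,0,0,0]])

```text
time_s: 6.15
tcp_pos: [0.5558, 0.364, 0.157]
ee_rot: [[-0.993, 0.122, -0.002], [0.122, 0.993, -0.002], [0.002, -0.002, -1.0]]
wrist_force: [-0.6, -0.2, 0.0]
gripper_width: 1.0
gripper_force: 0.0
```

Emit:
drive_tool(rows=[[100,0,0,-35,0,0,0],[100,0,0,-35,0,0,0],[100,1,0,-22,0,0,0],[30,0,0,0,0,0,0],[30,0,0,0,0,0,0]])

```text
time_s: 6.57
tcp_pos: [0.5567, 0.3641, 0.0652]
ee_rot: [[-0.992, 0.123, -0.002], [0.123, 0.992, -0.003], [0.002, -0.003, -1.0]]
wrist_force: [0.1, -0.2, 1.0]
gripper_width: 0.918
gripper_force: 0.0
```

Emit:
drive_tool(rows=[[30,0,0,0,0,0,0],[30,0,0,0,0,0,0],[30,0,0,0,0,0,0],[30,0,0,0,0,0,0],[30,0,0,0,0,0,0]])

```text
time_s: 6.98
tcp_pos: [0.5576, 0.365, 0.0677]
ee_rot: [[-0.992, 0.125, 0.001], [0.125, 0.992, 0.001], [-0.001, 0.002, -1.0]]
wrist_force: [0.9, -0.3, -0.2]
gripper_width: 0.551
gripper_force: 0.0
```

Emit:
drive_tool(rows=[[30,0,0,0,0,0,0],[30,0,0,0,0,0,0]])

```text
time_s: 7.15
tcp_pos: [0.5576, 0.3651, 0.0672]
ee_rot: [[-0.992, 0.125, 0.001], [0.125, 0.992, 0.001], [-0.001, 0.001, -1.0]]
wrist_force: [-0.3, 0.1, 1.6]
gripper_width: 0.452
gripper_force: 30.0
```

Emit:
drive_tool(rows=[[20,0,0,12,0,0,0],[20,0,0,25,0,0,0],[20,0,0,30,0,0,0],[20,0,0,0,0,0,0]])

```text
time_s: 7.48
tcp_pos: [0.5602, 0.3667, 0.1406]
ee_rot: [[-0.992, 0.123, 0.009], [0.123, 0.992, 0.006], [-0.009, 0.008, -1.0]]
wrist_force: [0.6, -0.0, -0.2]
gripper_width: 0.454
gripper_force: 30.0
```

Emit:
drive_tool(rows=[[20,5,-20,0,0,0,0.1234],[20,5,-20,0,0,0,0.1234],[20,5,-20,0,0,0,0.1234],[20,5,-20,0,0,0,0.1234],[20,5,-20,0,0,0,0.1234]])

```text
time_s: 7.9
tcp_pos: [0.5819, 0.2635, 0.1333]
ee_rot: [[-0.879, -0.478, -0.001], [-0.478, 0.879, -0.001], [0.001, 0.0, -1.0]]
wrist_force: [-0.8, -0.0, -2.6]
gripper_width: 0.453
gripper_force: 30.0
```

Emit:
drive_tool(rows=[[20,5,-20,0,0,0,0.1234],[20,5,-20,0,0,0,0.1234],[20,5,-20,0,0,0,0.1234],[20,5,-20,0,0,0,0.1234],[20,5,-20,0,0,0,0.1234]])

```text
time_s: 8.32
tcp_pos: [0.607, 0.1635, 0.1333]
ee_rot: [[-0.44, -0.898, -0.001], [-0.898, 0.44, -0.0], [0.001, 0.001, -1.0]]
wrist_force: [0.6, 0.1, -1.8]
gripper_width: 0.452
gripper_force: 30.0
```

Emit:
drive_tool(rows=[[20,5,-22,0,0,0,0.1234],[20,5,-22,0,0,0,0.1234],[20,1,-20.4,0,0,0,0.1234],[20,0,0,0,0,0,0],[20,0,0,0,0,0,0]])

```text
time_s: 8.73
tcp_pos: [0.618, 0.0991, 0.1333]
ee_rot: [[-0.095, -0.995, -0.001], [-0.995, 0.095, -0.0], [0.0, 0.001, -1.0]]
wrist_force: [0.1, -0.5, -2.0]
gripper_width: 0.453
gripper_force: 30.0
```

Run:
```python
from h import *
s=sense();print(s["tcp_pos"],s["gripper_width"],s["gripper_force"],s["wrist_force"])
c=capture("side"); save("v2side.png",c,(255,190,445,350),4)
```

```text
[0.61795789 0.09907495 0.13326083] 0.4528239691360353 29.997813999652863 [ 0.13434252 -0.49804333 -2.04535222]
```

View pics/v2side.png

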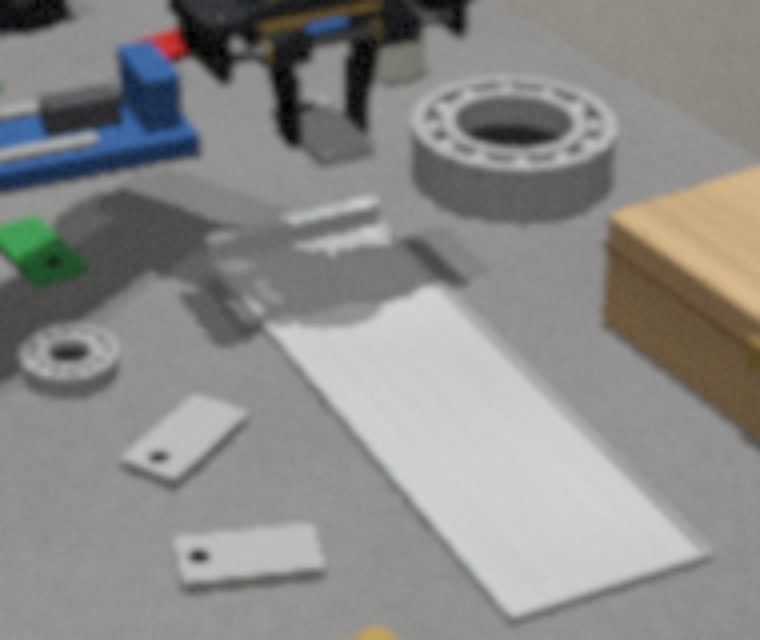

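Emit:
drive_tool(rows=[[20,0,2,-40,0,0,0],[20,0,0,-40,0,0,0],[20,0,0,-20,0,0,0],[20,0,0,0,0,0,0],[20,0,0,-4,0,0,0]])

```text
time_s: 9.2
tcp_pos: [0.6188, 0.1033, 0.0297]
ee_rot: [[-0.09, -0.996, 0.0], [-0.996, 0.09, -0.001], [0.001, -0.0, -1.0]]
wrist_force: [0.8, 0.0, -1.6]
gripper_width: 0.455
gripper_force: 30.0
```

Emit:
drive_tool(rows=[[20,0,0,-1,0,0,0],[20,0,0,-1,0,0,0],[20,0,0,-1,0,0,0]])

```text
time_s: 9.45
tcp_pos: [0.6193, 0.1029, 0.0283]
ee_rot: [[-0.091, -0.996, 0.003], [-0.996, 0.091, 0.001], [-0.001, -0.003, -1.0]]
wrist_force: [0.4, 0.6, -1.9]
gripper_width: 0.45
gripper_force: 30.0
```

Emit:
drive_tool(rows=[[20,0,0,-1,0,0,0],[20,0,0,-1,0,0,0],[20,0,0,0,0,0,0]])

```text
time_s: 9.7
tcp_pos: [0.6189, 0.1026, 0.0262]
ee_rot: [[-0.091, -0.996, 0.002], [-0.996, 0.091, 0.0], [-0.001, -0.002, -1.0]]
wrist_force: [-1.2, 1.1, 4.0]
gripper_width: 0.453
gripper_force: 30.0
```

Emit:
drive_tool(rows=[[20,0,0,-1,0,0,0],[20,0,0,0,0,0,0]])

```text
time_s: 9.87
tcp_pos: [0.6189, 0.1026, 0.0261]
ee_rot: [[-0.091, -0.996, 0.002], [-0.996, 0.091, 0.0], [-0.0, -0.002, -1.0]]
wrist_force: [-3.3, 0.2, 9.1]
gripper_width: 0.456
gripper_force: 30.0
```

Emit:
drive_tool(rows=[[75,0,0,0,0,0,0],[75,0,0,0,0,0,0],[75,0,0,0,0,0,0],[75,0,0,0,0,0,0],[75,0,0,0,0,0,0]])

```text
time_s: 10.28
tcp_pos: [0.6184, 0.1022, 0.0235]
ee_rot: [[-0.092, -0.996, -0.0], [-0.996, 0.092, -0.0], [0.0, 0.0, -1.0]]
wrist_force: [-1.4, 0.0, 2.5]
gripper_width: 0.715
gripper_force: 1.0
```

Emit:
drive_tool(rows=[[75,0,0,10,0,0,0],[75,0,0,30,0,0,0.12],[75,0,0,40,0,0,0.12],[75,0,0,10,0,0,0.12],[75,0,0,0,0,0,0.12]])

```text
time_s: 10.7
tcp_pos: [0.6212, 0.1032, 0.1191]
ee_rot: [[0.385, -0.923, 0.009], [-0.923, -0.385, 0.003], [0.001, -0.01, -1.0]]
wrist_force: [-0.2, 0.2, -0.1]
gripper_width: 0.748
gripper_force: 0.0
```

```bash
cat > look.py <<'E'
from h import *
s=sense();print(s["tcp_pos"].round(4),s["gripper_width"])
for n,B in(("side",[(278,280,325,318),(290,314,345,343),(415,350,465,390)]),("top",[(318,260,350,300),(358,266,392,306),(440,212,472,250)])):
    c=capture(n); cv2.imwrite("pics/look_%s_%d.png"%(n,s["time_s"]*10),c["frame"][:,:,::-1])
    for b in B:
        try: print(n,blob(c,b,.010))
        except Exception as e: print(n,b,e)
E
python3 look.py
```

```text
[0.6212 0.1032 0.1191] 0.7475509508653908
side {'c': array([447.9, -24.7]), 'size': array([44.6, 86.1]), 'yaw': -151.8, 'dimple': array([422.1, -39.3])}
side {'c': array([ 426.7, -142.5]), 'size': array([47.7, 86.8]), 'yaw': 159.4, 'dimple': array([ 399.5, -134.2])}
side {'c': array([ 578.1, -384.2]), 'size': array([42.6, 82.8]), 'yaw': -169.6, 'dimple': array([ 550.4, -390.1])}
top {'c': array([444.5, -26.7]), 'size': array([44.8, 85.5]), 'yaw': -151.2, 'dimple': array([419.9, -39.6])}
top {'c': array([ 423.5, -145.1]), 'size': array([44.9, 86. ]), 'yaw': 159.7, 'dimple': array([ 396.8, -134.7])}
top {'c': array([ 575.7, -385.7]), 'size': array([43.5, 85.4]), 'yaw': -168.8, 'dimple': array([ 548.3, -390.3])}
```

Emit:
drive_tool(rows=[[75,-17,-13,0,0,0,0.12],[75,-17,-13,0,0,0,0.12],[75,-17,-13,0,0,0,0.12],[75,-17,-13,0,0,0,0.12],[75,-17,-13,0,0,0,0.12]])

```text
time_s: 11.22
tcp_pos: [0.5319, 0.0365, 0.1129]
ee_rot: [[0.836, -0.548, -0.002], [-0.548, -0.836, -0.001], [-0.001, 0.001, -1.0]]
wrist_force: [-0.1, -0.3, -0.5]
gripper_width: 0.751
gripper_force: 0.0
```

Emit:
drive_tool(rows=[[75,-17,-13,0,0,0,0.12],[75,-17,-13,0,0,0,0.12],[75,-17,-13,0,0,0,0.12],[75,-17,-13,0,0,0,0.12],[75,-17,-13,0,0,0,0.12]])

```text
time_s: 11.63
tcp_pos: [0.4469, -0.0284, 0.1131]
ee_rot: [[1.0, 0.02, -0.001], [0.02, -1.0, -0.0], [-0.001, 0.0, -1.0]]
wrist_force: [-0.7, -0.6, 0.1]
gripper_width: 0.751
gripper_force: 0.0
```

Emit:
drive_tool(rows=[[75,-4,1,0,0,0,0.12],[75,0,0,0,0,0,0.12],[75,0,0,0,0,0,0.12],[75,0,0,0,0,0,0.115],[75,0,0,0,0,0,0]])

```text
time_s: 12.05
tcp_pos: [0.4438, -0.0269, 0.1132]
ee_rot: [[0.882, 0.472, -0.001], [0.472, -0.882, -0.0], [-0.001, -0.0, -1.0]]
wrist_force: [0.1, 0.1, 0.6]
gripper_width: 0.747
gripper_force: 0.0
```

Emit:
drive_tool(rows=[[75,0,0,-20,0,0,0],[75,0,0,0,0,0,0],[75,0,0,0,0,0,0]])

```text
time_s: 12.3
tcp_pos: [0.4434, -0.027, 0.0928]
ee_rot: [[0.883, 0.47, -0.003], [0.47, -0.883, -0.001], [-0.003, -0.001, -1.0]]
wrist_force: [0.7, 0.5, -0.2]
gripper_width: 0.746
gripper_force: 0.0
```

Emit:
drive_tool(rows=[[75,1,1,-36,0,0,0],[75,0,0,-30,0,0,0],[75,0,0,-5,0,0,0],[20,0,0,0,0,0,0],[20,0,0,0,0,0,0]])

```text
time_s: 12.72
tcp_pos: [0.4462, -0.0255, 0.0234]
ee_rot: [[0.881, 0.473, 0.001], [0.473, -0.881, -0.0], [0.001, 0.001, -1.0]]
wrist_force: [0.3, -0.6, 0.7]
gripper_width: 0.673
gripper_force: 0.0
```

Emit:
drive_tool(rows=[[20,0,0,0,0,0,0],[20,0,0,0,0,0,0],[20,0,0,0,0,0,0],[20,0,0,0,0,0,0]])

```text
time_s: 13.05
tcp_pos: [0.4462, -0.0255, 0.0238]
ee_rot: [[0.881, 0.473, 0.003], [0.473, -0.881, 0.001], [0.003, 0.001, -1.0]]
wrist_force: [-0.5, 0.1, 7.0]
gripper_width: 0.451
gripper_force: 30.0
```

Emit:
drive_tool(rows=[[20,0,0,10,0,0,0],[20,0,0,30,0,0,-0.1196],[20,0,0,40,0,0,-0.1196],[20,0,0,0,0,0,-0.1196],[20,0,0,0,0,0,-0.1196]])

```text
time_s: 13.47
tcp_pos: [0.4465, -0.0252, 0.105]
ee_rot: [[1.0, 0.008, 0.006], [0.008, -1.0, 0.002], [0.006, -0.002, -1.0]]
wrist_force: [-0.3, 0.1, -4.0]
gripper_width: 0.454
gripper_force: 30.0
```

Emit:
drive_tool(rows=[[20,0,0,0,0,0,-0.1196],[20,0,0,0,0,0,-0.1196],[20,0,0,0,0,0,-0.1196],[20,0,0,0,0,0,-0.1196],[20,0,0,0,0,0,-0.1196]])

```text
time_s: 13.88
tcp_pos: [0.4446, -0.0258, 0.1024]
ee_rot: [[0.831, -0.557, -0.001], [-0.557, -0.831, 0.0], [-0.001, 0.0, -1.0]]
wrist_force: [-0.4, 0.2, -1.6]
gripper_width: 0.453
gripper_force: 30.0
```

Run:
```python
from h import *
s=sense();print(s["tcp_pos"].round(4),s["gripper_width"],s["gripper_force"],s["wrist_force"])
c=capture("top"); f=c["frame"]
g=f[190:260,260:330].max(2); 
g2=cv2.createCLAHE(4,(2,2)).apply(cv2.resize(g,None,fx=8,fy=8,interpolation=cv2.INTER_CUBIC))
cv2.imwrite("pics/p1.png",g2)
```

```text
[ 0.4446 -0.0258  0.1024] 0.4527957705601626 29.990396797657013 [-0.39992913  0.19534389 -1.59240856]
```

View pics/p1.png

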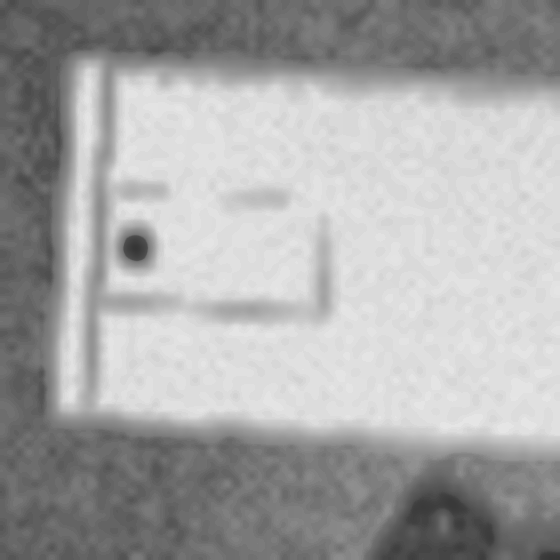

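```bash
cat >> h.py <<'E'
S=np.array([622.4,144.4]);U=np.array([.0892,.996]);V=np.array([.996,-.0892])
def tray(p): p=np.array(p)[:2]-S; return (p@V).round(1),(p@U).round(1)
E
python3 - <<'E'
from h import *
c=capture("top")
X=lambda a,b,h:plane(c,260+(a+.5)/8-.5,190+(b+.5)/8-.5,h)*1000
print("dimple",X(134,246,.014),tray(X(134,246,.014)),"end",tray(X(322,262,.012)),"stopbase",tray(X(102,246,.006)))
E
```

```text
dimple [619.92920731 131.53132069  14.        ] (np.float64(-1.3), np.float64(-13.0)) end (np.float64(-2.8), np.float64(-81.0)) stopbase (np.float64(-1.3), np.float64(-1.1))
```

Emit:
drive_tool(rows=[[20,17,7,0,0,0,-0.1196],[20,17,7,0,0,0,-0.1196],[20,17,7,0,0,0,-0.1196],[20,17,7,0,0,0,-0.1196],[20,17,7,0,0,0,-0.1196]])

```text
time_s: 14.4
tcp_pos: [0.5306, 0.0096, 0.1023]
ee_rot: [[0.377, -0.926, -0.001], [-0.926, -0.377, 0.0], [-0.0, 0.001, -1.0]]
wrist_force: [-0.1, 0.1, -2.5]
gripper_width: 0.452
gripper_force: 30.0
```

Emit:
drive_tool(rows=[[20,17,7,0,0,0,-0.1196],[20,17,7,0,0,0,-0.1196],[20,17,7,0,0,0,-0.1196],[20,17,7,0,0,0,0],[20,15,6,0,0,0,0]])

```text
time_s: 14.82
tcp_pos: [0.6138, 0.0437, 0.102]
ee_rot: [[0.033, -0.999, -0.001], [-0.999, -0.033, 0.0], [-0.0, 0.001, -1.0]]
wrist_force: [-0.2, 0.5, -2.2]
gripper_width: 0.447
gripper_force: 30.0
```

Emit:
drive_tool(rows=[[20,0,0,0,0.0887,-0.008,0],[20,0,0,0,0.0887,-0.008,0],[20,0,0,-30,0,0,0],[20,0,0,0,0,0,0],[20,0,0,0,0,0,0]])

```text
time_s: 15.23
tcp_pos: [0.6114, 0.0426, 0.0706]
ee_rot: [[0.032, -0.999, 0.01], [-0.984, -0.03, 0.175], [-0.175, -0.016, -0.984]]
wrist_force: [-0.1, 0.3, -1.8]
gripper_width: 0.452
gripper_force: 30.0
```

Emit:
drive_tool(rows=[[20,1,0,0,0,0.016,-0.122],[20,0,0,-20,0,0,0],[20,0,0,-8,0,0,0],[20,0,0,-2,0,0,0],[20,0,0,0,0,0,0]])

```text
time_s: 15.65
tcp_pos: [0.6138, 0.0435, 0.0422]
ee_rot: [[-0.09, -0.996, 0.02], [-0.981, 0.092, 0.174], [-0.175, -0.004, -0.985]]
wrist_force: [-0.2, 1.3, -1.5]
gripper_width: 0.457
gripper_force: 30.0
```

Emit:
drive_tool(rows=[[20,0,0,-1,0,0,0],[20,0,0,-1,0,0,0],[20,0,0,-1,0,0,0],[20,0,0,0,0,0,0]])

```text
time_s: 15.98
tcp_pos: [0.6144, 0.0434, 0.0399]
ee_rot: [[-0.091, -0.996, 0.022], [-0.98, 0.094, 0.174], [-0.176, -0.006, -0.984]]
wrist_force: [0.8, -0.1, -2.6]
gripper_width: 0.451
gripper_force: 30.0
```

Emit:
drive_tool(rows=[[20,0,0,-1,0,0,0],[20,0,0,-1,0,0,0],[20,0,0,-1,0,0,0],[20,0,0,0,0,0,0]])

```text
time_s: 16.32
tcp_pos: [0.6142, 0.0433, 0.0363]
ee_rot: [[-0.092, -0.996, 0.021], [-0.98, 0.094, 0.174], [-0.175, -0.005, -0.984]]
wrist_force: [0.1, 0.2, -2.9]
gripper_width: 0.455
gripper_force: 30.0
```

Emit:
drive_tool(rows=[[20,0,0,-1,0,0,0],[20,0,0,-1,0,0,0],[20,0,0,0,0,0,0]])

```text
time_s: 16.57
tcp_pos: [0.6144, 0.0433, 0.0346]
ee_rot: [[-0.091, -0.996, 0.022], [-0.98, 0.094, 0.174], [-0.175, -0.005, -0.984]]
wrist_force: [-0.1, -0.1, -1.7]
gripper_width: 0.458
gripper_force: 30.0
```

Emit:
drive_tool(rows=[[20,0,0,-1,0,0,0],[20,0,0,0,0,0,0]])

```text
time_s: 16.73
tcp_pos: [0.6145, 0.0433, 0.0344]
ee_rot: [[-0.091, -0.996, 0.022], [-0.98, 0.093, 0.174], [-0.176, -0.006, -0.984]]
wrist_force: [-1.5, -0.7, 4.2]
gripper_width: 0.455
gripper_force: 30.0
```

Emit:
drive_tool(rows=[[20,0,0,-1,0,0,0],[20,0,0,0,0,0,0]])

```text
time_s: 16.9
tcp_pos: [0.6145, 0.0434, 0.0343]
ee_rot: [[-0.09, -0.996, 0.022], [-0.98, 0.093, 0.174], [-0.176, -0.006, -0.984]]
wrist_force: [-3.8, -0.8, 8.9]
gripper_width: 0.449
gripper_force: 30.0
```

Emit:
drive_tool(rows=[[75,0,0,0,0,0,0],[75,0,0,0,0,0,0],[75,0,0,0,0,0,0],[75,0,0,0,0,0,0],[75,0,0,0,0,0,0]])

```text
time_s: 17.32
tcp_pos: [0.6144, 0.0433, 0.0323]
ee_rot: [[-0.091, -0.996, 0.021], [-0.98, 0.094, 0.174], [-0.175, -0.005, -0.984]]
wrist_force: [0.0, -0.4, 0.5]
gripper_width: 0.712
gripper_force: 0.0
```

Emit:
drive_tool(rows=[[75,0,-2,10,0,0,0],[75,-1,-5,30,0,0,0],[75,-1,-7,38,0,0,0],[75,0,0,0,-0.0875,0.011,0],[75,0,0,0,-0.0875,0.011,0]])

```text
time_s: 17.73
tcp_pos: [0.6151, 0.028, 0.1154]
ee_rot: [[-0.096, -0.995, 0.009], [-0.995, 0.096, -0.002], [0.001, -0.009, -1.0]]
wrist_force: [-0.7, -0.4, -1.5]
gripper_width: 0.749
gripper_force: 0.0
```

```bash
python3 look.py
```

```text
[0.6151 0.028  0.1154] 0.748627701433418
side {'c': array([434.9,  67.9]), 'size': array([ 8.2, 16.5]), 'yaw': 6.9, 'dimple': None}
side {'c': array([ 426.8, -142.1]), 'size': array([48.4, 86.4]), 'yaw': 160.0, 'dimple': array([ 399.5, -134.1])}
side {'c': array([ 578.2, -383.9]), 'size': array([42.6, 82.9]), 'yaw': -169.3, 'dimple': array([ 550.4, -390. ])}
top (318, 260, 350, 300) max() iterable argument is empty
top {'c': array([ 423.4, -144.9]), 'size': array([44.9, 86.2]), 'yaw': 160.1, 'dimple': array([ 396.9, -134.7])}
top {'c': array([ 575.8, -385.6]), 'size': array([43.4, 84.9]), 'yaw': -168.8, 'dimple': array([ 548.2, -390.3])}
```

Emit:
drive_tool(rows=[[75,-17,-16,0,0,0,0.1195],[75,-17,-16,0,0,0,0.1195],[75,-17,-16,0,0,0,0.1195],[75,-17,-16,0,0,0,0.1195],[75,-17,-16,0,0,0,0.1195]])

```text
time_s: 18.25
tcp_pos: [0.5263, -0.0515, 0.1106]
ee_rot: [[0.488, -0.873, -0.0], [-0.873, -0.488, 0.001], [-0.001, -0.0, -1.0]]
wrist_force: [0.7, -0.1, -0.4]
gripper_width: 0.752
gripper_force: 0.0
```

Emit:
drive_tool(rows=[[75,-17,-16,0,0,0,0.1195],[75,-17,-16,0,0,0,0.1195],[75,-17,-16,0,0,0,0.1195],[75,-17,-16,0,0,0,0.1195],[75,-17,-16,0,0,0,0.1195]])

```text
time_s: 18.67
tcp_pos: [0.4413, -0.1315, 0.1108]
ee_rot: [[0.894, -0.447, 0.0], [-0.447, -0.894, 0.001], [-0.0, -0.001, -1.0]]
wrist_force: [0.0, 0.1, -0.0]
gripper_width: 0.75
gripper_force: 0.0
```

Emit:
drive_tool(rows=[[75,-18,-13,0,0,0,0.1195],[75,0,0,-20,0,0,0],[75,0,0,0,0,0,0],[75,0,0,0,0,0,0],[75,0,0,0,0,0,0]])

```text
time_s: 19.08
tcp_pos: [0.4252, -0.1437, 0.0911]
ee_rot: [[0.939, -0.343, 0.001], [-0.343, -0.939, -0.0], [0.001, -0.0, -1.0]]
wrist_force: [-0.9, -0.1, 0.2]
gripper_width: 0.75
gripper_force: 0.0
```

Emit:
drive_tool(rows=[[75,0,0,-36,0,0,0],[75,0,0,-27,0,0,0],[75,0,0,-5,0,0,0],[20,0,0,0,0,0,0],[20,0,0,0,0,0,0]])

```text
time_s: 19.5
tcp_pos: [0.4256, -0.1435, 0.0234]
ee_rot: [[0.94, -0.342, 0.001], [-0.342, -0.94, -0.001], [0.001, 0.0, -1.0]]
wrist_force: [0.7, 0.4, 1.1]
gripper_width: 0.67
gripper_force: 0.0
```

Emit:
drive_tool(rows=[[20,0,0,0,0,0,0],[20,0,0,0,0,0,0],[20,0,0,0,0,0,0],[20,0,0,0,0,0,0]])

```text
time_s: 19.83
tcp_pos: [0.4253, -0.1436, 0.0237]
ee_rot: [[0.94, -0.342, 0.003], [-0.342, -0.94, -0.0], [0.003, -0.001, -1.0]]
wrist_force: [-0.2, 1.0, 5.4]
gripper_width: 0.456
gripper_force: 30.0
```

Emit:
drive_tool(rows=[[20,0,0,10,0,0,0],[20,0,0,30,0,0,0],[20,0,0,40,0,0,0],[20,0,0,0,0,0,0],[20,0,0,0,0,0,0]])

```text
time_s: 20.25
tcp_pos: [0.4256, -0.1436, 0.1046]
ee_rot: [[0.939, -0.343, 0.006], [-0.343, -0.939, 0.0], [0.005, -0.002, -1.0]]
wrist_force: [-0.2, -0.5, -2.5]
gripper_width: 0.45
gripper_force: 30.0
```

Run:
```python
from h import *
s=sense();print(s["tcp_pos"].round(4),s["gripper_width"],s["gripper_force"],s["wrist_force"])
c=capture("top"); f=c["frame"]
g=f[190:260,260:350].max(2); 
g2=cv2.createCLAHE(4,(2,2)).apply(cv2.resize(g,None,fx=8,fy=8,interpolation=cv2.INTER_CUBIC))
cv2.imwrite("pics/p2.png",g2)
```

```text
[ 0.4256 -0.1436  0.1046] 0.4498536595367961 29.989845156669617 [-0.17843048 -0.49224285 -2.49136176]
```

View pics/p2.png

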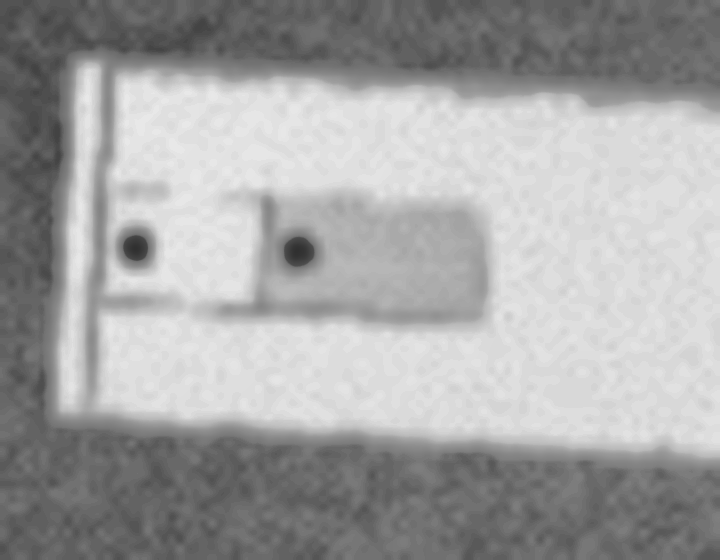

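Emit:
drive_tool(rows=[[20,17,12,0,0,0,-0.1192],[20,17,12,0,0,0,-0.1192],[20,17,12,0,0,0,-0.1192],[20,17,12,0,0,0,-0.1192],[20,17,12,0,0,0,-0.1192]])

```text
time_s: 20.72
tcp_pos: [0.5083, -0.0832, 0.1002]
ee_rot: [[0.58, -0.815, -0.005], [-0.815, -0.58, -0.0], [-0.003, 0.005, -1.0]]
wrist_force: [-0.2, -0.6, -1.9]
gripper_width: 0.453
gripper_force: 30.0
```

Emit:
drive_tool(rows=[[20,17,12,0,0,0,-0.1192],[20,17,12,0,0,0,-0.1192],[20,17,12,0,0,0,-0.1192],[20,17,12,0,0,0,-0.1192],[20,17,12,0,0,0,-0.1192]])

```text
time_s: 21.13
tcp_pos: [0.5933, -0.0233, 0.0996]
ee_rot: [[0.023, -1.0, -0.006], [-1.0, -0.023, -0.001], [0.0, 0.006, -1.0]]
wrist_force: [0.3, -0.2, -2.1]
gripper_width: 0.45
gripper_force: 30.0
```

Emit:
drive_tool(rows=[[20,13,11,0,0,0,-0.1192],[20,0,0,-20,0.0887,-0.008,0],[20,0,0,-20,0.0887,-0.008,0],[20,0,0,0,0,0,0],[20,0,0,0,0,0,0]])

```text
time_s: 21.55
tcp_pos: [0.6055, -0.0142, 0.0594]
ee_rot: [[-0.092, -0.996, 0.009], [-0.98, 0.092, 0.174], [-0.174, 0.007, -0.985]]
wrist_force: [-0.6, 0.3, -2.3]
gripper_width: 0.451
gripper_force: 30.0
```

Emit:
drive_tool(rows=[[20,3,1,-14,0,0,0],[20,0,0,-7,0,0,0],[20,0,0,-2,0,0,0],[20,0,0,-1,0,0,0],[20,0,0,0,0,0,0]])

```text
time_s: 21.97
tcp_pos: [0.6102, -0.0113, 0.0384]
ee_rot: [[-0.088, -0.996, 0.015], [-0.98, 0.089, 0.176], [-0.177, 0.001, -0.984]]
wrist_force: [0.2, -0.2, -1.8]
gripper_width: 0.454
gripper_force: 30.0
```

Emit:
drive_tool(rows=[[20,0,0,-1,0,0,0],[20,0,0,0,0,0,0]])

```text
time_s: 22.13
tcp_pos: [0.6106, -0.0115, 0.038]
ee_rot: [[-0.088, -0.996, 0.016], [-0.98, 0.09, 0.177], [-0.177, -0.001, -0.984]]
wrist_force: [1.0, -0.0, -1.7]
gripper_width: 0.454
gripper_force: 30.0
```

Emit:
drive_tool(rows=[[20,0,0,-1,0,0,0],[20,0,0,0,0,0,0]])

```text
time_s: 22.3
tcp_pos: [0.6104, -0.0117, 0.0368]
ee_rot: [[-0.089, -0.996, 0.016], [-0.98, 0.09, 0.177], [-0.177, -0.0, -0.984]]
wrist_force: [-0.1, -0.1, -2.2]
gripper_width: 0.449
gripper_force: 30.0
```

Emit:
drive_tool(rows=[[20,-2,-1,-1,0,0,0],[20,0,0,-1,0,0,0],[20,0,0,0,0,0,0]])

```text
time_s: 22.55
tcp_pos: [0.6081, -0.0128, 0.0345]
ee_rot: [[-0.089, -0.996, 0.015], [-0.98, 0.09, 0.177], [-0.177, 0.001, -0.984]]
wrist_force: [-0.7, -0.6, -1.0]
gripper_width: 0.453
gripper_force: 30.0
```

Emit:
drive_tool(rows=[[20,0,0,-1,0,0,0],[20,0,0,0,0,0,0]])

```text
time_s: 22.72
tcp_pos: [0.6082, -0.0128, 0.0344]
ee_rot: [[-0.088, -0.996, 0.015], [-0.98, 0.089, 0.177], [-0.177, 0.001, -0.984]]
wrist_force: [-2.7, -1.2, 4.3]
gripper_width: 0.449
gripper_force: 30.0
```

Emit:
drive_tool(rows=[[75,0,0,0,0,0,0],[75,0,0,0,0,0,0],[75,0,0,0,0,0,0],[75,0,0,0,0,0,0],[75,0,0,0,0,0,0]])

```text
time_s: 23.13
tcp_pos: [0.6085, -0.0126, 0.0334]
ee_rot: [[-0.089, -0.996, 0.016], [-0.98, 0.09, 0.177], [-0.177, 0.0, -0.984]]
wrist_force: [0.6, -0.3, 0.7]
gripper_width: 0.716
gripper_force: 0.0
```

Emit:
drive_tool(rows=[[75,0,-2,10,0,0,0],[75,-1,-5,30,0,0,0],[75,-1,-7,38,0,0,0],[75,0,0,0,-0.0875,0.008,0],[75,0,0,0,-0.0885,0.008,0]])

```text
time_s: 23.55
tcp_pos: [0.6092, -0.0281, 0.1164]
ee_rot: [[-0.093, -0.996, 0.009], [-0.996, 0.093, -0.001], [0.0, -0.009, -1.0]]
wrist_force: [-0.2, 0.4, -1.4]
gripper_width: 0.751
gripper_force: 0.0
```

```bash
python3 look.py
```

```text
[ 0.6092 -0.0281  0.1164] 0.7507751790011792
side {'c': array([418.4, -77.8]), 'size': array([ 4.2, 10.8]), 'yaw': 53.8, 'dimple': None}
side {'c': array([ 443.2, -142.7]), 'size': array([15.2, 18.6]), 'yaw': 44.8, 'dimple': None}
side {'c': array([ 578.2, -384. ]), 'size': array([42.3, 83.1]), 'yaw': -169.3, 'dimple': array([ 550.4, -390.1])}
top (318, 260, 350, 300) max() iterable argument is empty
top (358, 266, 392, 306) max() iterable argument is empty
top {'c': array([ 575.6, -385.4]), 'size': array([43.6, 85.5]), 'yaw': -168.8, 'dimple': array([ 548.3, -390.3])}
```

Emit:
drive_tool(rows=[[75,-2,-23,0,0,0,0.116],[75,-2,-23,0,0,0,0.116],[75,-2,-23,0,0,0,0.116],[75,-2,-23,0,0,0,0.116],[75,-2,-23,0,0,0,0.116]])

```text
time_s: 24.07
tcp_pos: [0.596, -0.1429, 0.1117]
ee_rot: [[0.475, -0.88, -0.001], [-0.88, -0.475, 0.003], [-0.003, -0.0, -1.0]]
wrist_force: [0.2, 0.1, -0.1]
gripper_width: 0.75
gripper_force: 0.0
```

Emit:
drive_tool(rows=[[75,-2,-23,0,0,0,0.116],[75,-2,-23,0,0,0,0.116],[75,-2,-23,0,0,0,0.116],[75,-2,-23,0,0,0,0.116],[75,-2,-23,0,0,0,0.116]])

```text
time_s: 24.48
tcp_pos: [0.5859, -0.2581, 0.1117]
ee_rot: [[0.88, -0.476, -0.001], [-0.476, -0.88, 0.002], [-0.002, -0.001, -1.0]]
wrist_force: [-0.5, -0.2, 0.1]
gripper_width: 0.748
gripper_force: 0.0
```

Emit:
drive_tool(rows=[[75,-2,-23,0,0,0,0.116],[75,-2,-23,0,0,0,0.116],[75,-2,-23,0,0,0,0.116],[75,-2,-23,0,0,0,0.116],[75,-2,-23,0,0,0,0.116]])

```text
time_s: 24.9
tcp_pos: [0.5758, -0.3731, 0.1116]
ee_rot: [[0.996, 0.084, -0.001], [0.084, -0.996, 0.001], [-0.001, -0.001, -1.0]]
wrist_force: [0.8, -0.2, 1.1]
gripper_width: 0.752
gripper_force: 0.0
```

Emit:
drive_tool(rows=[[75,0,-13,0,0,0,0.11],[75,0,0,-20,0,0,0],[75,0,0,0,0,0,0],[75,0,0,0,0,0,0]])

```text
time_s: 25.23
tcp_pos: [0.575, -0.3847, 0.0902]
ee_rot: [[0.982, 0.187, -0.004], [0.187, -0.982, 0.002], [-0.004, -0.002, -1.0]]
wrist_force: [0.2, 1.2, 0.6]
gripper_width: 0.751
gripper_force: 0.0
```

Emit:
drive_tool(rows=[[75,1,0,-36,0,0,0],[75,0,0,-27,0,0,0],[75,0,0,-5,0,0,0],[20,0,0,0,0,0,0],[20,0,0,0,0,0,0]])

```text
time_s: 25.65
tcp_pos: [0.5785, -0.385, 0.0252]
ee_rot: [[0.982, 0.189, 0.001], [0.189, -0.982, -0.002], [0.0, 0.002, -1.0]]
wrist_force: [0.5, 0.3, 0.2]
gripper_width: 0.672
gripper_force: 0.0
```

Emit:
drive_tool(rows=[[20,0,0,0,0,0,0],[20,0,0,0,0,0,0],[20,0,0,0,0,0,0],[20,0,0,0,0,0,0]])

```text
time_s: 25.98
tcp_pos: [0.5782, -0.3849, 0.0252]
ee_rot: [[0.982, 0.188, 0.001], [0.188, -0.982, -0.002], [0.001, 0.002, -1.0]]
wrist_force: [-0.7, 2.4, 3.5]
gripper_width: 0.45
gripper_force: 30.0
```

Emit:
drive_tool(rows=[[20,0,0,10,0,0,0],[20,0,0,30,0,0,0],[20,0,0,40,0,0,0],[20,0,0,0,0,0,0],[20,0,0,0,0,0,0]])

```text
time_s: 26.4
tcp_pos: [0.5789, -0.3854, 0.1074]
ee_rot: [[0.982, 0.188, 0.005], [0.188, -0.982, -0.003], [0.004, 0.004, -1.0]]
wrist_force: [-0.2, 0.7, -2.9]
gripper_width: 0.451
gripper_force: 30.0
```

Run:
```python
from h import *
s=sense();print(s["tcp_pos"].round(4),s["ee_rot"].round(3)[:,0],s["gripper_width"],s["gripper_force"],s["wrist_force"])
c=capture("top"); f=c["frame"]
X0,Y0=260,190
g=f[190:260,260:350].max(2); 
g2=cv2.createCLAHE(4,(2,2)).apply(cv2.resize(g,None,fx=8,fy=8,interpolation=cv2.INTER_CUBIC))
cv2.imwrite("pics/p3.png",g2)
m=(cv2.resize(g,None,fx=8,fy=8,interpolation=cv2.INTER_CUBIC)[100:420,110:]<140).astype(np.uint8)
n,_,st,ce=cv2.connectedComponentsWithStats(m)
for i in range(1,n):
    if st[i,4]>200:
        u,v=260+(ce[i,0]+110.5)/8-.5,190+(ce[i,1]+100.5)/8-.5
        print("dimple",st[i,4],[tray(plane(c,u,v,h)*1000) for h in(.014,.026)])
```

```text
[ 0.5789 -0.3854  0.1074] [0.982 0.188 0.004] 0.4511557586615075 29.99828964471817 [-0.2483794   0.66630567 -2.91706026]
dimple 498 [(np.float64(-1.8), np.float64(-13.6)), (np.float64(-2.8), np.float64(-14.2))]
dimple 678 [(np.float64(0.4), np.float64(-72.2)), (np.float64(-0.7), np.float64(-72.4))]
dimple 724 [(np.float64(-0.8), np.float64(-129.5)), (np.float64(-1.8), np.float64(-129.2))]
```

View pics/p3.png

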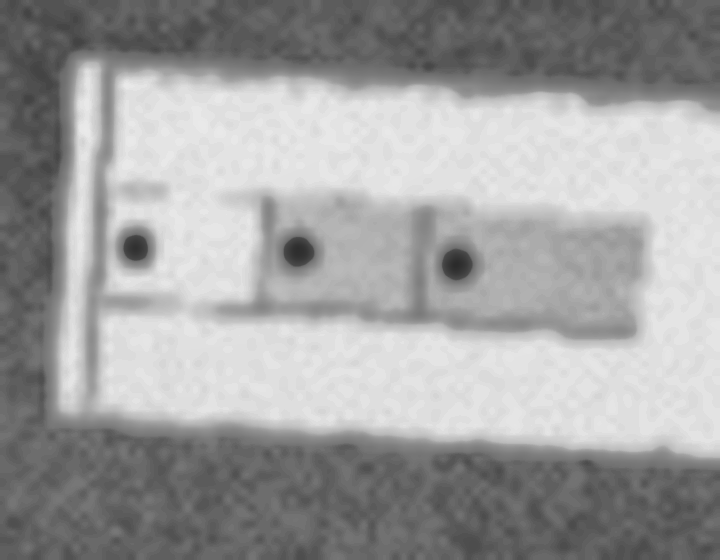

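Emit:
drive_tool(rows=[[20,2,20,0,0,0,-0.1155],[20,2,20,0,0,0,-0.1155],[20,2,20,0,0,0,-0.1155],[20,2,20,0,0,0,-0.1155],[20,2,20,0,0,0,-0.1155]])

```text
time_s: 26.87
tcp_pos: [0.5858, -0.2834, 0.1013]
ee_rot: [[0.923, -0.385, -0.006], [-0.385, -0.923, 0.002], [-0.006, 0.001, -1.0]]
wrist_force: [0.2, -0.7, -1.9]
gripper_width: 0.454
gripper_force: 30.0
```

Emit:
drive_tool(rows=[[20,2,20,0,0,0,-0.1155],[20,2,20,0,0,0,-0.1155],[20,2,20,0,0,0,-0.1155],[20,2,20,0,0,0,-0.1155],[20,2,20,0,0,0,-0.1155]])

```text
time_s: 27.28
tcp_pos: [0.5957, -0.1835, 0.1015]
ee_rot: [[0.563, -0.826, -0.006], [-0.826, -0.563, 0.002], [-0.005, 0.004, -1.0]]
wrist_force: [0.1, -0.0, -2.7]
gripper_width: 0.448
gripper_force: 30.0
```

Emit:
drive_tool(rows=[[20,2,20,0,0,0,-0.1155],[20,2,20,0,0,0,-0.1155],[20,1,20,0,0,0,-0.1155],[20,0,20,0,0,0,-0.1155],[20,0,20,0,0,0,-0.1155]])

```text
time_s: 27.7
tcp_pos: [0.6007, -0.0838, 0.1016]
ee_rot: [[0.021, -1.0, -0.005], [-1.0, -0.021, 0.001], [-0.002, 0.005, -1.0]]
wrist_force: [0.1, 0.1, -2.5]
gripper_width: 0.451
gripper_force: 30.0
```

Emit:
drive_tool(rows=[[20,0,14,0,0,0,-0.1155],[20,0,0,-20,0.0887,-0.008,0],[20,0,0,-18,0.0887,-0.008,0],[20,0,0,0,0,0,0],[20,0,0,0,0,0,0]])

```text
time_s: 28.12
tcp_pos: [0.6008, -0.072, 0.0633]
ee_rot: [[-0.09, -0.996, 0.011], [-0.98, 0.09, 0.176], [-0.177, 0.005, -0.984]]
wrist_force: [0.1, -0.4, -2.0]
gripper_width: 0.452
gripper_force: 30.0
```

Emit:
drive_tool(rows=[[20,1,0,-15,0,0,0],[20,0,0,-8,0,0,0],[20,0,0,-3,0,0,0],[20,0,0,-2,0,0,0],[20,0,0,0,0,0,0]])

```text
time_s: 28.53
tcp_pos: [0.6031, -0.0704, 0.0374]
ee_rot: [[-0.086, -0.996, 0.015], [-0.98, 0.087, 0.177], [-0.178, 0.001, -0.984]]
wrist_force: [-0.8, -0.5, -1.9]
gripper_width: 0.453
gripper_force: 30.0
```

Emit:
drive_tool(rows=[[20,0,0,-1,0,0,0],[20,0,0,0,0,0,0]])

```text
time_s: 28.7
tcp_pos: [0.6036, -0.0706, 0.0371]
ee_rot: [[-0.086, -0.996, 0.016], [-0.98, 0.088, 0.178], [-0.178, -0.001, -0.984]]
wrist_force: [0.6, -0.8, -1.8]
gripper_width: 0.446
gripper_force: 30.0
```

Emit:
drive_tool(rows=[[20,0,0,-1,0,0,0],[20,0,0,0,0,0,0]])

```text
time_s: 28.87
tcp_pos: [0.6035, -0.0707, 0.0359]
ee_rot: [[-0.086, -0.996, 0.016], [-0.98, 0.088, 0.178], [-0.179, -0.0, -0.984]]
wrist_force: [-0.3, 0.3, -1.1]
gripper_width: 0.453
gripper_force: 30.0
```

Emit:
drive_tool(rows=[[20,0,0,-1,0,0,0],[20,0,0,0,0,0,0]])

```text
time_s: 29.03
tcp_pos: [0.6036, -0.0707, 0.0356]
ee_rot: [[-0.086, -0.996, 0.016], [-0.98, 0.088, 0.178], [-0.179, -0.001, -0.984]]
wrist_force: [-1.5, 0.6, 2.6]
gripper_width: 0.454
gripper_force: 30.0
```

Emit:
drive_tool(rows=[[20,0,0,-0.8,0,0,0],[20,0,0,0,0,0,0]])

```text
time_s: 29.2
tcp_pos: [0.6036, -0.0707, 0.0355]
ee_rot: [[-0.086, -0.996, 0.016], [-0.98, 0.087, 0.178], [-0.179, -0.001, -0.984]]
wrist_force: [-3.1, 1.5, 7.9]
gripper_width: 0.448
gripper_force: 30.0
```

Emit:
drive_tool(rows=[[75,0,0,0,0,0,0],[75,0,0,0,0,0,0],[75,0,0,0,0,0,0],[75,0,0,0,0,0,0],[75,0,0,0,0,0,0]])

```text
time_s: 29.62
tcp_pos: [0.6034, -0.0707, 0.0335]
ee_rot: [[-0.087, -0.996, 0.016], [-0.98, 0.088, 0.178], [-0.179, 0.0, -0.984]]
wrist_force: [-0.6, 0.6, -0.4]
gripper_width: 0.712
gripper_force: 0.0
```

Emit:
drive_tool(rows=[[75,0,-2,10,0,0,0],[75,-1,-5,30,0,0,0],[75,-1,-7,38,0,0,0],[75,0,0,30,-0.0875,0.008,0],[75,0,0,30,-0.09,0.008,0]])

```text
time_s: 30.03
tcp_pos: [0.6022, -0.0867, 0.1752]
ee_rot: [[-0.092, -0.996, 0.003], [-0.996, 0.092, -0.003], [0.003, -0.004, -1.0]]
wrist_force: [0.2, -0.1, 0.5]
gripper_width: 0.751
gripper_force: 0.0
```

Emit:
drive_tool(rows=[[100,-11,35,0,0,0,-0.03],[100,-11,35,0,0,0,0],[100,-11,35,0,0,0,0],[100,-11,35,0,0,0,0],[100,-11,35,0,0,0,0]])

```text
time_s: 30.45
tcp_pos: [0.5457, 0.0916, 0.1727]
ee_rot: [[-0.118, -0.993, 0.001], [-0.993, 0.118, 0.002], [-0.002, -0.001, -1.0]]
wrist_force: [0.2, 0.9, -0.7]
gripper_width: 0.977
gripper_force: 0.0
```

Emit:
drive_tool(rows=[[100,-11,35,0,0,0,0],[100,-11,35,0,0,0,0],[100,-11,35,0,0,0,0],[100,-11,35,0,0,0,0],[100,-11,35,0,0,0,0]])

```text
time_s: 30.87
tcp_pos: [0.4907, 0.2669, 0.1727]
ee_rot: [[-0.118, -0.993, 0.001], [-0.993, 0.118, 0.002], [-0.002, -0.001, -1.0]]
wrist_force: [-0.5, 0.2, 0.2]
gripper_width: 1.001
gripper_force: 0.0
```

Run:
```python
from h import *
s=sense();print(s["tcp_pos"].round(4),s["ee_rot"].round(3)[:,0],s["gripper_width"])
c=capture("top"); f=c["frame"]
g=f[190:260,260:360].max(2); G=cv2.resize(g,None,fx=8,fy=8,interpolation=cv2.INTER_CUBIC)
cv2.imwrite("pics/p4.png",cv2.createCLAHE(4,(2,2)).apply(G))
m=(G[100:420,110:]<140).astype(np.uint8)
n,_,st,ce=cv2.connectedComponentsWithStats(m)
for i in range(1,n):
    if st[i,4]>200:
        u,v=260+(ce[i,0]+110.5)/8-.5,190+(ce[i,1]+100.5)/8-.5
        print("dimple",st[i,4],tray(plane(c,u,v,.024)*1000))
i=f[200:310,165:225,::-1]; cv2.imwrite("pics/vise2.png",cv2.resize(i,None,fx=4,fy=4,interpolation=cv2.INTER_CUBIC))
P=cloud(c); r=P[240:300,160:230]; k=(f[240:300,160:230].max(2)<70)&(r[...,2]>.09)&(r[...,2]<.12); print("grip",k.sum(),r[k].mean(0) if k.any() else None)
```

```text
[0.4907 0.2669 0.1727] [-0.118 -0.993 -0.002] 1.0011171672321832
dimple 464 (np.float64(-2.6), np.float64(-14.0))
dimple 633 (np.float64(-6.1), np.float64(-128.8))
dimple 657 (np.float64(-2.4), np.float64(-186.5))
dimple 664 (np.float64(-14.3), np.float64(-71.2))
grip 0 None
```

View pics/p4.png

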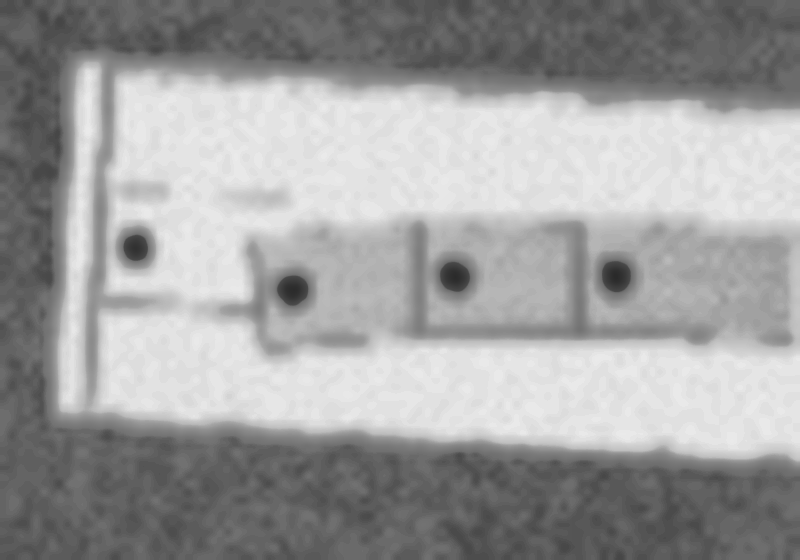

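The second coupon was knocked about 8 mm aside at its centre and turned about 8°. The third moved about 3 mm. Pitches are still 57–58 mm, so everything is within limits and I leave the row as it is. Next is the jaw.

Emit:
drive_tool(rows=[[100,-10,35,0,0,0,0],[100,-10,35,0,0,0,0],[100,-10,36,0,0,0,0],[100,0,0,0,0,0,0],[100,0,0,0,0,0,0]])

```text
time_s: 31.33
tcp_pos: [0.4608, 0.373, 0.1721]
ee_rot: [[-0.115, -0.993, 0.0], [-0.993, 0.115, 0.002], [-0.002, 0.0, -1.0]]
wrist_force: [-0.2, 0.1, 0.4]
gripper_width: 0.997
gripper_force: 0.0
```

Emit:
drive_tool(rows=[[100,0,0,-40,0,0,0],[100,0,0,-39,0,0,0],[0,0,0,0,0,0,0],[0,0,0,0,0,0,0],[0,0,0,0,0,0,0]])

```text
time_s: 31.75
tcp_pos: [0.4628, 0.3715, 0.0948]
ee_rot: [[-0.118, -0.993, 0.002], [-0.993, 0.118, 0.003], [-0.003, -0.002, -1.0]]
wrist_force: [0.4, -0.2, -0.2]
gripper_width: 0.854
gripper_force: 0.0
```

Emit:
drive_tool(rows=[[0,0,0,0,0,0,0],[0,0,0,0,0,0,0],[0,0,0,0,0,0,0],[0,0,0,0,0,0,0],[0,0,0,0,0,0,0]])

```text
time_s: 32.17
tcp_pos: [0.4615, 0.3715, 0.0935]
ee_rot: [[-0.118, -0.993, 0.0], [-0.993, 0.118, 0.002], [-0.002, -0.0, -1.0]]
wrist_force: [0.4, -1.0, 0.4]
gripper_width: 0.479
gripper_force: 0.0
```

Emit:
drive_tool(rows=[[0,0,0,0,0,0,0],[0,0,0,0,0,0,0],[0,0,0,0,0,0,0],[0,0,0,0,0,0,0],[0,0,0,0,0,0,0]])

```text
time_s: 32.58
tcp_pos: [0.4607, 0.3713, 0.0927]
ee_rot: [[-0.119, -0.993, -0.001], [-0.993, 0.119, 0.001], [-0.001, 0.002, -1.0]]
wrist_force: [-3.2, 0.9, 1.9]
gripper_width: 0.178
gripper_force: 30.0
```

Emit:
drive_tool(rows=[[0,6,-0.7,0,0,0,0],[0,8,-1,0,0,0,0],[0,8,-1,0,0,0,0],[0,8,-1,0,0,0,0],[0,8,-1,0,0,0,0]])

```text
time_s: 33.0
tcp_pos: [0.4994, 0.366, 0.0927]
ee_rot: [[-0.118, -0.993, -0.002], [-0.993, 0.118, 0.0], [0.0, 0.002, -1.0]]
wrist_force: [-4.9, -0.8, 3.7]
gripper_width: 0.184
gripper_force: 30.0
```

Emit:
drive_tool(rows=[[0,3,-0.4,0,0,0,0],[0,2,-0.2,0,0,0,0],[0,1,0,0,0,0,0],[0,0,0,0,0,0,0]])

```text
time_s: 33.33
tcp_pos: [0.5056, 0.3652, 0.0927]
ee_rot: [[-0.118, -0.993, -0.001], [-0.993, 0.118, 0.0], [-0.0, 0.001, -1.0]]
wrist_force: [-1.2, -3.4, 2.6]
gripper_width: 0.183
gripper_force: 30.0
```

Emit:
drive_tool(rows=[[0,2,-0.2,0,0,0,0],[0,0,0,0,0,0,0]])

```text
time_s: 33.5
tcp_pos: [0.5071, 0.365, 0.0927]
ee_rot: [[-0.118, -0.993, -0.001], [-0.993, 0.118, -0.0], [0.0, 0.001, -1.0]]
wrist_force: [-2.8, -4.1, 4.0]
gripper_width: 0.183
gripper_force: 30.0
```

Emit:
drive_tool(rows=[[0,1,-0.1,0,0,0,0],[0,0,0,0,0,0,0]])

```text
time_s: 33.67
tcp_pos: [0.5079, 0.3649, 0.0927]
ee_rot: [[-0.118, -0.993, -0.001], [-0.993, 0.118, -0.0], [0.0, 0.001, -1.0]]
wrist_force: [-3.0, -4.9, 4.1]
gripper_width: 0.177
gripper_force: 30.0
```

Emit:
drive_tool(rows=[[0,1,-0.1,0,0,0,0],[0,0,0,0,0,0,0]])

```text
time_s: 33.83
tcp_pos: [0.5088, 0.3648, 0.0927]
ee_rot: [[-0.118, -0.993, -0.002], [-0.993, 0.118, -0.0], [0.001, 0.001, -1.0]]
wrist_force: [-3.1, -4.2, 4.3]
gripper_width: 0.186
gripper_force: 30.0
```

Emit:
drive_tool(rows=[[0,1,-0.1,0,0,0,0],[0,0,0,0,0,0,0]])

```text
time_s: 34.0
tcp_pos: [0.509, 0.3647, 0.0927]
ee_rot: [[-0.118, -0.993, -0.003], [-0.993, 0.118, -0.001], [0.001, 0.003, -1.0]]
wrist_force: [-6.4, -3.0, 5.5]
gripper_width: 0.184
gripper_force: 30.0
```

Emit:
drive_tool(rows=[[0,1,-0.1,0,0,0,0],[0,0,0,0,0,0,0]])

```text
time_s: 34.17
tcp_pos: [0.5091, 0.3647, 0.0927]
ee_rot: [[-0.118, -0.993, -0.004], [-0.993, 0.118, -0.001], [0.001, 0.004, -1.0]]
wrist_force: [-10.5, -3.0, 7.3]
gripper_width: 0.183
gripper_force: 30.0
```

Emit:
drive_tool(rows=[[0,1,-0.1,0,0,0,0],[0,0,0,0,0,0,0]])

```text
time_s: 34.33
tcp_pos: [0.5091, 0.3647, 0.0927]
ee_rot: [[-0.118, -0.993, -0.006], [-0.993, 0.118, -0.001], [0.002, 0.006, -1.0]]
wrist_force: [-12.6, -1.9, 8.1]
gripper_width: 0.184
gripper_force: 30.0
```

Jaw is home. Release, rise, and check the row.

Emit:
drive_tool(rows=[[60,0,0,0,0,0,0],[60,0,0,0,0,0,0],[60,0,0,0,0,0,0],[60,0,0,0,0,0,0],[60,0,0,0,0,0,0]])

```text
time_s: 34.75
tcp_pos: [0.5131, 0.3659, 0.0928]
ee_rot: [[-0.117, -0.993, 0.001], [-0.993, 0.117, 0.003], [-0.003, -0.001, -1.0]]
wrist_force: [0.5, -0.6, 0.2]
gripper_width: 0.475
gripper_force: 0.0
```

Emit:
drive_tool(rows=[[60,0,0,30,0,0,0],[60,0,0,40,0,0,0],[60,0,0,40,0,0,0],[60,0,0,20,0,0,0],[60,0,0,0,0,0,0]])

```text
time_s: 35.17
tcp_pos: [0.5152, 0.3675, 0.2298]
ee_rot: [[-0.117, -0.993, 0.01], [-0.993, 0.117, 0.01], [-0.012, -0.009, -1.0]]
wrist_force: [1.0, 0.3, 0.1]
gripper_width: 0.602
gripper_force: 0.0
```

Run:
```python
from h import *
c=capture("top"); f=c["frame"]
g=f[190:260,260:360].max(2); G=cv2.resize(g,None,fx=8,fy=8,interpolation=cv2.INTER_CUBIC)
n,_,st,ce=cv2.connectedComponentsWithStats((G[100:420,110:]<140).astype(np.uint8))
for i in range(1,n):
    if st[i,4]>200:
        u,v=260+(ce[i,0]+110.5)/8-.5,190+(ce[i,1]+100.5)/8-.5
        print("dimple",st[i,4],tray(plane(c,u,v,.024)*1000))
c=capture("side"); a=cv2.resize(c["frame"][180:340,225:425,::-1],None,fx=4,fy=4-.25,interpolation=cv2.INTER_CUBIC)
cv2.imwrite("pics/end.png",a)
```

```text
dimple 452 (np.float64(-2.7), np.float64(-14.0))
dimple 615 (np.float64(-6.1), np.float64(-128.8))
dimple 625 (np.float64(-2.4), np.float64(-186.4))
dimple 631 (np.float64(-14.4), np.float64(-71.3))
```

View pics/end.png

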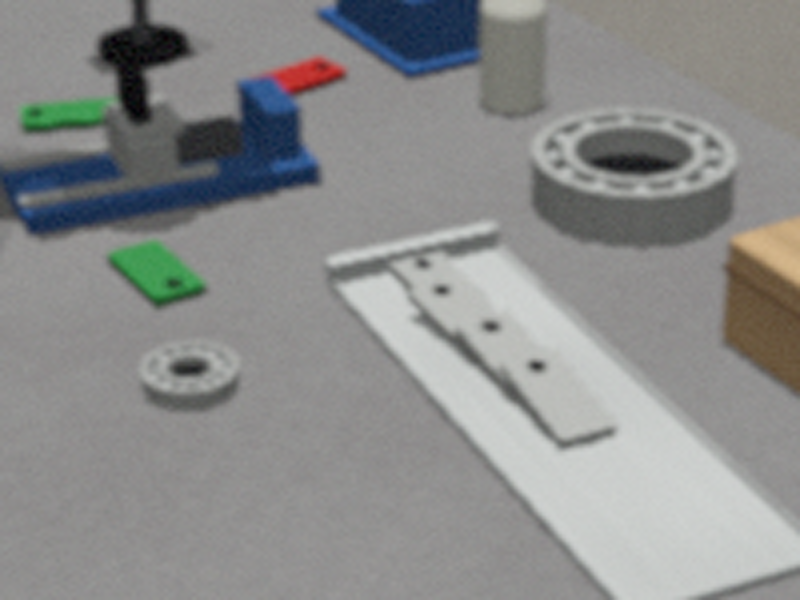

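```bash
python3 -c "
from station import *
print(finish_job())"
```

```text
the job is handed in; nothing more can be done
None
```

The job is handed in: all four coupons (the vise one and the three loose ones) are shingled in the tray and the vise jaw is back home. The second coupon was knocked about 8 mm off the middle line and turned about 8°, and I left it there because it measured inside the limits. I did not get a verdict back from the hand-in.

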